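# Clear the multimeter off the crate, then stow two leaning bottles in its cells

### The arm

A 7-joint arm with a two-finger parallel gripper is mounted at the origin on the work surface. World frame = base frame: x ahead of the robot, y to its left, z up, the work surface at z = 0. Lengths are in m, angles in rad, forces in N, time in s.
With the tool pointing down it reaches from about 0.4 to 0.85 m from the base axis. Payload 10.4 kg.
Tool frame: the origin (TCP) lies midway between the tips of the shut fingers; the grasp point (between the pads) lies r.grip_point_offset behind it (r.grip_point_offset is the distance from the TCP to the grasp point, in m); z points along the fingers, y is the line along which they close (so a half turn about z gives the same grasp; the last joint's range is limited). The gripper opens to 87 mm and grips with 3 to 60 N. Pads are 19 mm wide; open, the fingers measure 117 mm over their backs; the gripper's body (75 mm by 190 mm) begins 51 mm behind the grasp point.
Start: joints at [1.324, 0.332, -0.065, 1.46, 0.022, 1.35, -0.088], TCP at [0.139, -0.609, 0.189] pointing down, gripper open.
Joint ranges: [-2.6, 2.6], [-0.5, 2.12], [-1.47, 1.34], [0.16, 2.42], [-1.27, 4.41], [0.06, 2.06], [-2.6, 2.6]. Speed limits (rad/s): [2.22, 2.22, 2.79, 2.79, 3.14, 3.14, 3.14].

### API

Orientations are given as a unit quaternion [x, y, z, w].
In Python, from bench import r gives the robot as it stands.
- The arm moves only by the tool play_rows, never from a script. Its arguments are lists of equal length, an entry for each row: "claw": the closure, from 0 (fully open) to 1 (shut); "delta_pos": the shift along the tool's x, y, z scaled (see below), a list of three; "delta_rot": the turn, a rotation vector about the tool's x, y, z scaled (see below), a list of three. A call has 1 to 8 rows; each row shifts and turns the commanded pose from where the row before left it, along the tool's axes as they then stand; what a row does not reach is not made up. The controller multiplies each number of a shift by 200 mm and each number of a turn by pi rad. A row lasts 1/10 s, in which the tool goes at most 50 mm and 8.59 degrees, less where a joint would pass 70% of its speed; a pose out of reach is approached as far as the arm can. A call with a number of a shift or a turn outside -1 to 1 is refused whole. A call with a gripper value outside its range is refused whole. The fingers move at their own pace and stop on an object; "squeeze" is the grip in N (left out, the last holds). Time passes only in rows, so rows that do not move let the fingers close. It gives the time, the measured TCP pose, the force, the opening and the grip force at its end, in the units of the state.
- r.read_state(): the state, without advancing time (a new reading comes with each control period).
- r.camera(name): name is "scene" or "top" or "wrist"; returns a dict with "pixels" (384x512x3 uint8, red, green, blue), "camera_matrix" (3x3 intrinsics, pixels), "cam_to_world" (4x4, takes a point from camera to world coordinates); the wrist camera has in their place "hand_eye" (4x4, takes a point from camera to tool coordinates, whose origin is the TCP and whose axes are the flange's). Camera axes: x right, y up, looking along -z (the intrinsics and any distortion apply to the point x, -y, -z); pixel columns grow to the right and rows downward; lengths in m; the calibration is good to about 2 mm. The wrist camera is an equidistant fisheye: a pixel r from the principal point sees the ray r / f radians off the axis. A picture is of the moment at which its call begins: read the wrist's pose just before it. There is no depth.
- r.close_job(): hands the job in; it is judged then, once.
The state is a dict: "time": time; "joint_positions": joint angles; "joint_vel": joint speeds; "joint_torque": joint torques, N m; "ee_pos": TCP position; "eef_rot": TCP orientation; "ft_force": force on the tool from outside, world axes, zero at the start; "torque": the same for the moment, N m; "width": finger opening in m; "grip_force": force on a finger pad.
Only numpy, scipy, OpenCV 4.12 (cv2) and the standard library are available. Lean on these libraries where they do the work, as an engineer would, in place of code of your own. Each camera call takes 0.05 s, during which the arm holds its last target. There are 200 camera calls.

### The job

Take the orange multimeter off the top of the blue three-cell crate and lay it gently, face up, on the green mat. Then draw the two bottles out of the leaning rack and stand them upright in the crate, one per cell in any cells, lowering each gently until you feel it stand on the cell's floor before letting go: do not drop or ram them. Leave the solder spool, the tin and the heatsink where they are.

Things in the scene. Friction and masses are not known exactly. Their poses are not given: they have to be found in the camera images.
- crate: Blue open crate, fixed to the table, 178 x 62 mm, 85 mm high, walls and dividers 4 mm. Origin: centre of its underside on the table; x along the row of three cells, z up. Each cell is 54 x 54 mm inside (bottles are 44 mm). Its plywood false floor is rigid and set anew each time: its top lies anywhere from 8 to 38 mm above the table, the same in all cells, so feel for it.
- cell0 (a point): Centre of the mouth (rim level, 85 mm above the table) of the cell at the crate's -x end.
- cell1 (a point): The same for the middle cell, 58 mm further along the crate's x.
- cell2 (a point): The same for the cell at the crate's +x end, another 58 mm along.
- meter: Orange pocket multimeter with black face and grey dial, 150 (its x) x 68 (its y) x 35 mm (z), about 0.28 kg, loose. Origin: centre of its underside; z out of its face. It starts face up on the crate's rim, lengthwise, covering all cells; it is wider than the crate. Grip it across its 68 mm width.
- mat: Green mat with white edge stripes, fixed, 210 (x) x 130 (y) x 4 mm. Origin: centre of its underside. It may lie left or right of the crate.
- rack: Fixed metal bottle rack, left or right of the crate: base plate 150 x 170 mm, two square aluminium sleeves 100 mm apart along y, 75 mm long, 48 mm inside, their highest edge 107 mm up. They lean 40 degrees from vertical, tops towards the rack's -x (roughly to the robot); bottles slide in and out only along that lean. Origin: on the table beneath the sleeves' feet.
- bottle_red: White bottle with grey band and red cap, 150 mm tall, about 0.16 kg, loose, body 44 mm across up to 98 mm, shoulder to 110 mm, then a square cap 30 x 30 mm (sides along x, y) from 110 to 150 mm. Origin: centre of its underside; z along the bottle to the cap. Starts in a rack sleeve, leaning 40 degrees, its foot on the sleeve's floor, 71 mm deep. Grip it by the cap.
- bottle_amber: Amber bottle with pale label and black cap; size, weight, origin and start as the other bottle. Which bottle is in which sleeve changes.
- bottle_red_cap (a point): On the red-capped bottle's axis, 130 mm from its foot, at half height of the cap; axes as the bottle's.
- bottle_amber_cap (a point): The same for the black-capped amber bottle.
- spool: Steel solder spool standing on end, 56 mm across, 50 mm high, loose; origin at the centre of its underside. Leave alone.
- tin: Flat steel tin 60 x 180 x 22 mm, loose; origin at the centre of its underside. Leave alone.
- heatsink: Aluminium heatsink with upright fins, 70 x 60 x 34 mm, loose; origin at the centre of its underside. Leave alone.
Mind the look-alikes: they are no part of the job. What is meant by the meter is not brown, purple or turquoise, and is the larger of those in its own colour.

How it is judged:
On the way, in this order (a step that is already met when the one before it is completed fails the run):
1. the multimeter lies face up on the mat, released (x of meter in the frame of mat between -0.05 and 0.05 m and y of meter in the frame of mat between -0.04 and 0.04 m and z of meter in the frame of mat between 0.001 and 0.008 m and angle between meter's own z axis and vertical below 0.08 rad and linear speed of meter below 0.02 m/s and contact force between meter and the fingers below 0.1 N), for 0.2 s.
2. one bottle stands on the floor of a cell while still held ((((x of bottle_red in the frame of crate between -0.075 and 0.075 m and y of bottle_red in the frame of crate between -0.015 and 0.015 m and z of bottle_red in the frame of crate between 0.004 and 0.045 m and angle between bottle_red's own z axis and vertical below 0.1 rad) and contact force between bottle_red and crate above 0.3 N and contact force between bottle_red and the fingers above 0.5 N and linear speed of bottle_red below 0.03 m/s) or ((x of bottle_amber in the frame of crate between -0.075 and 0.075 m and y of bottle_amber in the frame of crate between -0.015 and 0.015 m and z of bottle_amber in the frame of crate between 0.004 and 0.045 m and angle between bottle_amber's own z axis and vertical below 0.1 rad) and contact force between bottle_amber and crate above 0.3 N and contact force between bottle_amber and the fingers above 0.5 N and linear speed of bottle_amber below 0.03 m/s))), for 0.1 s.
3. both bottles are in separate cells, the second standing on the floor while still held (x of bottle_red in the frame of crate between -0.075 and 0.075 m and y of bottle_red in the frame of crate between -0.015 and 0.015 m and z of bottle_red in the frame of crate between 0.004 and 0.045 m and angle between each of bottle_red, bottle_amber's own z axis and vertical below 0.1 rad and x of bottle_amber in the frame of crate between -0.075 and 0.075 m and y of bottle_amber in the frame of crate between -0.015 and 0.015 m and z of bottle_amber in the frame of crate between 0.004 and 0.045 m and horizontal distance between bottle_red and bottle_amber above 0.04 m and (((x of bottle_red in the frame of crate between -0.075 and 0.075 m and y of bottle_red in the frame of crate between -0.015 and 0.015 m and z of bottle_red in the frame of crate between 0.004 and 0.045 m and angle between bottle_red's own z axis and vertical below 0.1 rad) and contact force between bottle_red and crate above 0.3 N and contact force between bottle_red and the fingers above 0.5 N and linear speed of bottle_red below 0.03 m/s) or ((x of bottle_amber in the frame of crate between -0.075 and 0.075 m and y of bottle_amber in the frame of crate between -0.015 and 0.015 m and z of bottle_amber in the frame of crate between 0.004 and 0.045 m and angle between bottle_amber's own z axis and vertical below 0.1 rad) and contact force between bottle_amber and crate above 0.3 N and contact force between bottle_amber and the fingers above 0.5 N and linear speed of bottle_amber below 0.03 m/s))), for 0.1 s.
At the end, for the whole second after the job is handed in: The meter lies flat, face up and at rest on the mat, its centre within 50 mm (along) and 40 mm (across) of the mat's centre; the two bottles stand upright (within 0.1 rad) and at rest on the floor of two different cells of the crate; all released (all of step 1 and x of bottle_red in the frame of crate between -0.075 and 0.075 m and y of bottle_red in the frame of crate between -0.015 and 0.015 m and z of bottle_red in the frame of crate between 0.004 and 0.045 m and angle between each of bottle_red, bottle_amber's own z axis and vertical below 0.1 rad and x of bottle_amber in the frame of crate between -0.075 and 0.075 m and y of bottle_amber in the frame of crate between -0.015 and 0.015 m and z of bottle_amber in the frame of crate between 0.004 and 0.045 m and horizontal distance between bottle_red and bottle_amber above 0.04 m and linear speed of each of bottle_red, bottle_amber below 0.02 m/s and contact force between each of bottle_red, bottle_amber and the fingers below 0.1 N); the robot touches nothing.
It fails at once if a bottle is rammed or dropped into the crate (over 60 N) (contact force between any of bottle_red, bottle_amber and crate above 60 N).
It fails at once if the meter is banged down on the mat or the crate (over 80 N) (contact force between meter and mat above 80 N or contact force between meter and crate above 80 N).
It fails at once if the meter is tipped by more than 45 degrees (angle between meter's own z axis and vertical above 0.785 rad).
It fails at once if a bystander is moved more than 25 mm (distance of any of spool, tin, heatsink from where it was at the start of the episode above 0.025 m).
It also fails if it takes over 72 s, if anything falls off the work surface, if the arm or the gripper's body presses on something with over 40 N, if the wrist force passes 120 N, or if a joint passes its speed limit or range.

## Working session

There is one attempt and no reset: what is moved stays moved. The work goes in short steps, Python scripts to look and compute and a tool call to move; the robot and the scene stay as the last step left them, time stands still between calls to the robot, and variables do not carry over. Pictures are saved under pics/ and viewed, at most 10 in all, crops included, and the job is handed in when it is done.

Besides the shell and the picture viewer there is one more tool, called after ">>>" in YAML: its name, and indented under it one key for each argument. play_rows: Moves the arm, as the interface text tells. Shifts and turns lie within -1 to 1; 1 stands for 200 mm of shift or pi rad of turn. Its arguments: {"type":"object","properties":{"claw":{"type":"array"},"delta_pos":{"type":"array"},"delta_rot":{"type":"array"},"squeeze":{"type":"number"}},"required":["claw","delta_pos","delta_rot"]}

```bash
ls; mkdir -p pics
python3 - <<'E'
from bench import r
import cv2, numpy as np
s=r.read_state()
print({k:np.round(v,3).tolist() for k,v in s.items()}, r.grip_point_offset)
for n in ("scene","top"):
    c=r.camera(n); cv2.imwrite(f"pics/{n}0.png",c["pixels"][:,:,::-1]); np.savez(f"{n}0.npz",**c)
    print(n,np.round(c["camera_matrix"],1).tolist(),np.round(c["cam_to_world"],3).tolist(),[k for k in c])
E
```

```text
pics
{'time': 0.0, 'joint_positions': [1.324, 0.333, -0.065, 1.461, 0.022, 1.35, -0.089], 'joint_vel': [0.0, 0.0, -0.0, -0.001, -0.0, -0.001, -0.0], 'joint_torque': [0.0, -62.326, 0.025, -38.99, -0.061, 0.039, 0.0], 'ee_pos': [0.139, -0.609, 0.188], 'eef_rot': [0.994, 0.112, -0.0, -0.001], 'ft_force': [-0.263, 1.578, -0.064], 'torque': [-0.047, -0.021, 0.003], 'grip_force': 0.0, 'width': 0.087} 0.0187
scene [[399.6, 0.0, 258.8], [0.0, 399.6, 192.1], [0.0, 0.0, 1.0]] [[0.632, -0.57, 0.525, 1.106], [0.775, 0.452, -0.442, -0.445], [0.015, 0.686, 0.727, 0.885], [0.0, 0.0, 0.0, 1.0]] ['pixels', 'camera_matrix', 'cam_to_world']
top [[482.4, 0.0, 258.0], [0.0, 482.4, 189.4], [0.0, 0.0, 1.0]] [[0.026, 0.994, -0.107, 0.376], [-1.0, 0.027, 0.01, 0.033], [0.013, 0.107, 0.994, 1.598], [0.0, 0.0, 0.0, 1.0]] ['pixels', 'camera_matrix', 'cam_to_world']
```

View pics/scene0.png

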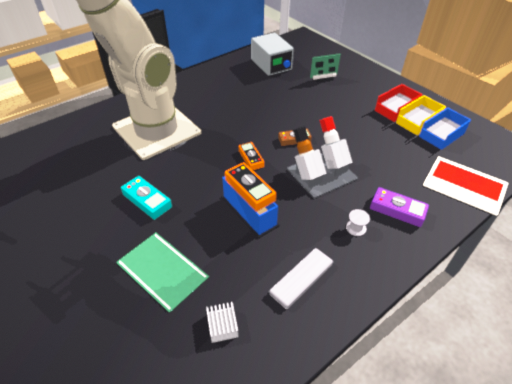

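View pics/top0.png

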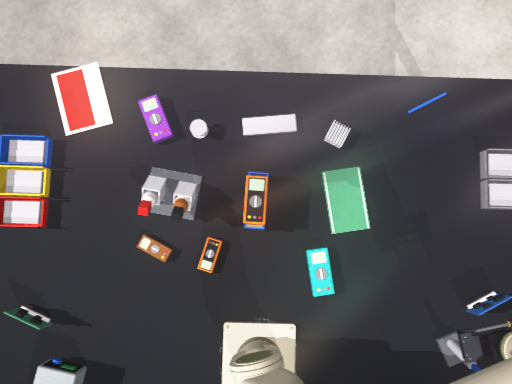

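The scene view shows the orange meter on the blue crate at about (250,190), the small orange decoy at (250,155), the rack with the red and amber caps at (325,155), and the mat at (162,270). In the top view the meter is at (256,199), the mat at (345,200), the rack at (172,193), the red cap at (145,209) and the black cap at (181,204).

```bash
cat > h.py <<'E'
import numpy as np, cv2
from scipy.spatial.transform import Rotation as R
def ray(c,uv):
    K,T=c["camera_matrix"],c["cam_to_world"]
    d=np.linalg.inv(K)@[uv[0],uv[1],1]; d=T[:3,:3]@[d[0],-d[1],-d[2]]
    return T[:3,3],d/np.linalg.norm(d)
def onz(c,uv,z):
    o,d=ray(c,uv); return o+d*(z-o[2])/d[2]
def proj(c,p):
    T=c["cam_to_world"]; q=T[:3,:3].T@(np.asarray(p)-T[:3,3]); q=c["camera_matrix"]@[q[0],-q[1],-q[2]]; return q[:2]/q[2]
def tri(*rays):
    A=np.zeros((3,3));b=np.zeros(3)
    for o,d in rays:
        P=np.eye(3)-np.outer(d,d);A+=P;b+=P@o
    p=np.linalg.solve(A,b)
    return p,[np.linalg.norm(np.cross(p-o,d)) for o,d in rays]
def wray(c,s,uv):
    K=c["camera_matrix"]; x=(uv[0]-K[0,2])/K[0,0]; y=(uv[1]-K[1,2])/K[1,1]; th=np.hypot(x,y)
    d=np.array([np.sin(th)*x/th,-np.sin(th)*y/th,-np.cos(th)]) if th>0 else np.array([0,0,-1.])
    H=c["hand_eye"]; M=R.from_quat(s["eef_rot"]).as_matrix()
    return M@H[:3,3]+s["ee_pos"], M@H[:3,:3]@d
def blobs(px,lo,hi,roi,amin=15):
    hsv=cv2.cvtColor(px,cv2.COLOR_RGB2HSV); m=cv2.inRange(hsv,np.array(lo),np.array(hi)); x0,y0,x1,y1=roi
    z=np.zeros_like(m); z[y0:y1,x0:x1]=m[y0:y1,x0:x1]
    return sorted([k for k in cv2.findContours(z,cv2.RETR_EXTERNAL,cv2.CHAIN_APPROX_NONE)[0] if cv2.contourArea(k)>=amin],key=cv2.contourArea)[::-1]
E
python3 - <<'E'
from h import *
np.set_printoptions(precision=4,suppress=True)
t=dict(np.load("top0.npz")); s=dict(np.load("scene0.npz"))
o=blobs(t["pixels"],(5,150,120),(18,255,255),(235,160,280,235))[0]
rc=cv2.minAreaRect(o); print("meter top rect",rc)
b=np.array([onz(t,q,.12) for q in cv2.boxPoints(rc)]); print(b,b.mean(0),np.linalg.norm(np.diff(b,axis=0),axis=1))
g=blobs(t["pixels"],(65,80,60),(90,255,255),(310,155,380,245))[0]; rc=cv2.minAreaRect(g)
b=np.array([onz(t,q,.004) for q in cv2.boxPoints(rc)]); print("mat",b,b.mean(0),np.linalg.norm(np.diff(b,axis=0),axis=1))
g=blobs(s["pixels"],(65,80,60),(90,255,255),(100,220,220,320))[0]; a=cv2.approxPolyDP(g,6,True)[:,0]
b=np.array([onz(s,q,.004) for q in a]);print("mat scene",b, b.mean(0))
def crop(p,x0,y0,w,h): return cv2.resize(p[y0:y0+h,x0:x0+w],(400,300),interpolation=cv2.INTER_CUBIC)
P,Q=t["pixels"],s["pixels"]
im=np.vstack([np.hstack([crop(P,200,155,107,80),crop(Q,205,155,93,80)]),np.hstack([crop(P,125,160,107,80),crop(Q,275,110,107,80)])])
cv2.imwrite("pics/z.png",im[:,:,::-1])
E
```

```text
meter top rect ((255.05059814453125, 199.690673828125), (22.76807403564453, 48.65507125854492), 3.5763344764709473)
[[ 0.4298  0.0629  0.12  ]
 [ 0.5799  0.058   0.12  ]
 [ 0.5774 -0.0124  0.12  ]
 [ 0.4273 -0.0066  0.12  ]] [0.5036 0.0255 0.12  ] [0.1501 0.0704 0.1502]
mat [[ 0.6129 -0.1917  0.004 ]
 [ 0.6387 -0.3231  0.004 ]
 [ 0.4293 -0.3586  0.004 ]
 [ 0.4044 -0.2288  0.004 ]] [ 0.5213 -0.2755  0.004 ] [0.134  0.2124 0.1321]
mat scene [[ 0.4085 -0.2286  0.004 ]
 [ 0.4322 -0.3553  0.004 ]
 [ 0.6386 -0.3199  0.004 ]
 [ 0.6129 -0.1918  0.004 ]] [ 0.523  -0.2739  0.004 ]
```

View pics/z.png

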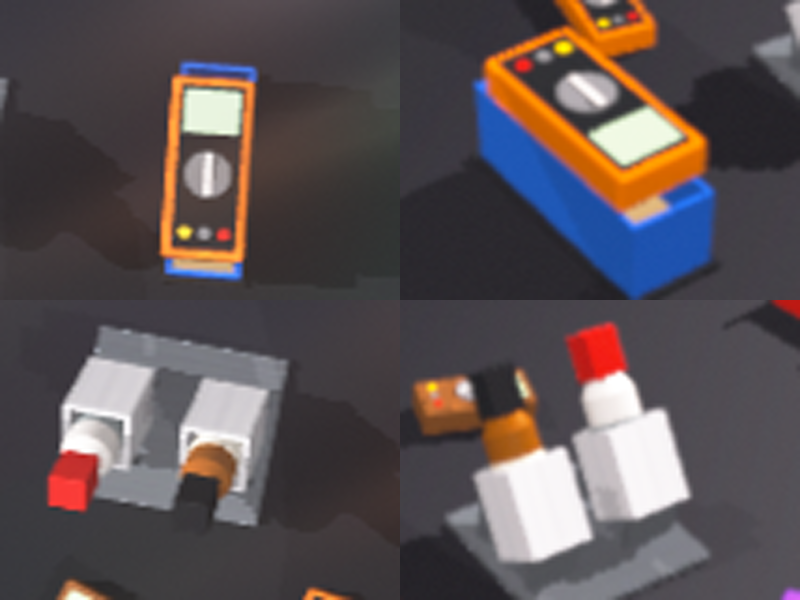

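The zoomed views show the LCD at top crop (213,111) and scene crop (638,135), blue crate ends beyond both ends of the meter, the red cap (left sleeve) at (73,480) and the black cap (right sleeve) at (197,500).

```bash
cat > m1.py <<'E'
from h import *
np.set_printoptions(precision=4,suppress=True)
t=dict(np.load("top0.npz")); s=dict(np.load("scene0.npz"))
def cen(k): M=cv2.moments(k); return np.array([M["m10"]/M["m00"],M["m01"]/M["m00"]])
l1=blobs(t["pixels"],(0,0,170),(90,60,255),(245,175,270,195),8); l2=blobs(s["pixels"],(0,0,170),(90,60,255),(250,180,285,200),8)
print("lcd",cen(l1[0]),cen(l2[0]),tri(ray(t,cen(l1[0])),ray(s,cen(l2[0]))))
b=np.vstack(blobs(t["pixels"],(100,120,60),(125,255,255),(235,160,280,240),5)); rc=cv2.minAreaRect(b)
q=np.array([onz(t,p,.085) for p in cv2.boxPoints(rc)]);print("crate",rc,q,q.mean(0),np.linalg.norm(np.diff(q,axis=0),axis=1))
# plate
p=blobs(t["pixels"],(0,0,75),(179,60,255),(135,160,207,222),300)[0]; print("plate/rack hull",cv2.approxPolyDP(cv2.convexHull(p),2,True)[:,0].tolist())
r1=blobs(t["pixels"],(0,150,100),(5,255,255),(130,195,165,220))[0]; r2=blobs(s["pixels"],(0,150,80),(5,255,255),(310,110,345,140))[0]
print("red",cen(r1),cen(r2),tri(ray(t,cen(r1)),ray(s,cen(r2))))
k1=blobs(t["pixels"],(0,0,0),(179,255,62),(168,200,184,218),5)
for k in k1: print("blk top",cen(k),cv2.contourArea(k),cv2.boundingRect(k))
k2=blobs(s["pixels"],(0,0,0),(179,255,62),(292,120,318,143),5)
for k in k2: print("blk scene",cen(k),cv2.contourArea(k),cv2.boundingRect(k))
w=blobs(s["pixels"],(0,0,175),(179,50,255),(290,125,360,190),30)
for k in w: print("white",cv2.boundingRect(k),cv2.contourArea(k))
E
python3 m1.py
```

```text
lcd [256.3576 184.351 ] [259.3213 190.7922] (array([0.551 , 0.0233, 0.1217]), [np.float64(0.0007470192456789635), np.float64(0.0007470192456789408)])
crate ((255.9882049560547, 200.15293884277344), (20.24787712097168, 57.21559524536133), 4.39870548248291) [[ 0.4168  0.0584  0.085 ]
 [ 0.5972  0.0498  0.085 ]
 [ 0.5941 -0.0142  0.085 ]
 [ 0.4136 -0.0048  0.085 ]] [0.5054 0.0223 0.085 ] [0.1807 0.0641 0.1807]
plate/rack hull [[152, 166], [201, 175], [193, 220], [150, 212], [140, 200], [141, 187]]
red [144.048  207.8281] [327.0813 123.7228] (array([0.4686, 0.3618, 0.1338]), [np.float64(0.0006784076960420243), np.float64(0.0006784076960419183)])
blk top [176.9945 212.3789] 91.5 (170, 207, 13, 11)
blk scene [300.0511 133.5915] 117.5 (294, 127, 14, 15)
white (322, 129, 30, 39) 712.5
white (296, 149, 30, 31) 612.0
```

```bash
cat > plan.py <<'E'
from h import *
from bench import r
from scipy.spatial.transform import Slerp
def down(yaw,tilt=0.):
    "tool z down, tool x at yaw; tilt tips tool z away along tool x"
    return R.from_euler('z',yaw)*R.from_euler('x',np.pi)*R.from_euler('y',tilt)
def rows(p0,R0,p1,R1,n):
    S=Slerp([0,1],R.concatenate([R0,R1])); P=p0; Q=R0; out=[]
    for i in range(1,n+1):
        p=p0+(p1-p0)*i/n; q=S(i/n)
        out.append((np.round(Q.inv().apply(p-P)/.2,4).tolist(), np.round((Q.inv()*q).as_rotvec()/np.pi,4).tolist())); P,Q=p,q
    print("pos",[o[0] for o in out]); print("rot",[o[1] for o in out])
def cur():
    s=r.read_state(); return np.array(s["ee_pos"]),R.from_quat(s["eef_rot"])
def path(*wps):
    "wps: (pos,Rot,n)"
    p,q=cur()
    for a,b,n in wps: rows(p,q,np.array(a,float),b,n); p,q=np.array(a,float),b
E
python3 - <<'E'
from plan import *
from h import *
t=dict(np.load("top0.npz"))
p,q=cur(); print(q.as_matrix().round(3).tolist())
for z in (0,.004,.008):
  c=np.array([onz(t,u,z) for u in [(152,166),(201,175),(193,220)]]); print(z,c.round(4).tolist(), np.linalg.norm(np.diff(c,axis=0),axis=1), np.arctan2(*(c[1]-c[2])[1::-1]), np.arctan2(*-(c[1]-c[0])[[0,1]]))
path(([.43,-.33,.22],down(.09),8),([.504,.0255,.22],down(-.036),8),([.504,.0255,.092],down(-.036),4))
E
```

```text
[[0.975, 0.222, -0.0], [0.222, -0.975, 0.001], [-0.0, -0.001, -1.0]]
0 [[0.6171, 0.372, 0.0], [0.5913, 0.2075, 0.0], [0.4407, 0.2281, -0.0]] [0.16653528 0.15204576] -0.13581303015978008 0.1553395743047524
0.004 [[0.6165, 0.3712, 0.004], [0.5908, 0.207, 0.004], [0.4405, 0.2276, 0.004]] [0.16611843 0.15166518] -0.13581303015978016 0.15533957430475265
0.008 [[0.6159, 0.3703, 0.008], [0.5902, 0.2066, 0.008], [0.4404, 0.2271, 0.008]] [0.16570158 0.1512846 ] -0.13581303015978008 0.15533957430475298
pos [[0.2163, -0.1296, -0.0195], [0.2141, -0.1332, -0.0195], [0.2118, -0.1368, -0.0195], [0.2095, -0.1403, -0.0196], [0.2071, -0.1438, -0.0196], [0.2047, -0.1472, -0.0196], [0.2022, -0.1506, -0.0196], [0.1997, -0.154, -0.0196]]
rot [[-0.0001, 0.0, 0.0053], [-0.0001, 0.0, 0.0053], [-0.0001, 0.0, 0.0053], [-0.0001, 0.0, 0.0053], [-0.0001, 0.0, 0.0053], [-0.0001, 0.0, 0.0053], [-0.0001, 0.0, 0.0053], [-0.0001, 0.0, 0.0053]]
pos [[0.066, -0.2171, -0.0], [0.0626, -0.2181, -0.0], [0.0592, -0.2191, -0.0], [0.0557, -0.22, -0.0], [0.0522, -0.2209, -0.0], [0.0487, -0.2217, -0.0], [0.0452, -0.2224, -0.0], [0.0417, -0.2231, -0.0]]
rot [[0.0, -0.0, 0.005], [0.0, -0.0, 0.005], [0.0, -0.0, 0.005], [0.0, -0.0, 0.005], [0.0, -0.0, 0.005], [0.0, -0.0, 0.005], [0.0, -0.0, 0.005], [0.0, -0.0, 0.005]]
pos [[-0.0, -0.0, 0.16], [-0.0, -0.0, 0.16], [-0.0, -0.0, 0.16], [-0.0, -0.0, 0.16]]
rot [[0.0, 0.0, 0.0], [0.0, 0.0, 0.0], [0.0, 0.0, 0.0], [0.0, 0.0, 0.0]]
```

>>> play_rows:
  claw: [0, 0, 0, 0, 0, 0, 0, 0]
  delta_pos:
    - [0.216, -0.13, -0.02]
    - [0.214, -0.133, -0.02]
    - [0.212, -0.137, -0.02]
    - [0.21, -0.14, -0.02]
    - [0.207, -0.144, -0.02]
    - [0.205, -0.147, -0.02]
    - [0.202, -0.15, -0.02]
    - [0.2, -0.154, -0.02]
  delta_rot:
    - [0, 0, 0.005]
    - [0, 0, 0.005]
    - [0, 0, 0.005]
    - [0, 0, 0.005]
    - [0, 0, 0.006]
    - [0, 0, 0.006]
    - [0, 0, 0.005]
    - [0, 0, 0.005]

```text
time: 0.9
ee_pos: [0.4273, -0.3316, 0.2209]
eef_rot: [0.999, 0.045, -0.0, 0.0]
ft_force: [0.8, -0.6, 0.4]
width: 0.0872
grip_force: 0.0
```

>>> play_rows:
  claw: [0, 0, 0, 0, 0, 0, 0, 0]
  delta_pos:
    - [0.066, -0.217, 0]
    - [0.063, -0.218, 0]
    - [0.059, -0.219, 0]
    - [0.056, -0.22, 0]
    - [0.052, -0.221, 0]
    - [0.049, -0.222, 0]
    - [0.045, -0.222, 0]
    - [0.042, -0.223, 0]
  delta_rot:
    - [0, 0, 0.005]
    - [0, 0, 0.005]
    - [0, 0, 0.005]
    - [0, 0, 0.005]
    - [0, 0, 0.005]
    - [0, 0, 0.005]
    - [0, 0, 0.005]
    - [0, 0, 0.005]

```text
time: 1.7
ee_pos: [0.4997, 0.024, 0.2208]
eef_rot: [1.0, -0.017, 0.0, 0.0]
ft_force: [1.2, -0.0, 0.7]
width: 0.0871
grip_force: 0.0
```

>>> play_rows:
  claw: [0, 0, 0]
  delta_pos:
    - [0, 0, 0]
    - [0, 0, 0]
    - [0, 0, 0]
  delta_rot:
    - [0, 0, 0]
    - [0, 0, 0]
    - [0, 0, 0]

```text
time: 2.0
ee_pos: [0.4996, 0.021, 0.2206]
eef_rot: [1.0, -0.018, -0.0, 0.0]
ft_force: [-0.2, -0.5, -0.0]
width: 0.0867
grip_force: 0.0
```

Run:
```python
from plan import *
np.set_printoptions(precision=4,suppress=True)
s=r.read_state(); c=r.camera("wrist"); np.savez("w1.npz",**c); cv2.imwrite("pics/w1.png",c["pixels"][:,:,::-1])
print(c["camera_matrix"].round(1).tolist(),c["hand_eye"].round(3).tolist(),s["ee_pos"])
for k in blobs(c["pixels"],(5,150,100),(18,255,255),(0,0,512,384),200):
    rc=cv2.minAreaRect(k); print(rc)
    b=[]
    for q in cv2.boxPoints(rc):
        o,d=wray(c,s,q); b.append(o+d*(.12-o[2])/d[2])
    b=np.array(b); print(b,b.mean(0))
```

```text
[[297.3, 0.0, 252.9], [0.0, 297.3, 190.4], [0.0, 0.0, 1.0]] [[-0.0, 0.957, 0.291, 0.08], [1.0, 0.0, -0.0, -0.0], [-0.0, 0.291, -0.957, -0.195], [0.0, 0.0, 0.0, 1.0]] [0.4996 0.021  0.2206]
((70.3853988647461, 200.04066467285156), (32.2020263671875, 30.267324447631836), 25.463346481323242)
[[0.4777 0.2796 0.12  ]
 [0.5119 0.2483 0.12  ]
 [0.4933 0.2085 0.12  ]
 [0.4591 0.2365 0.12  ]] [0.4855 0.2432 0.12  ]
```

View pics/w1.png

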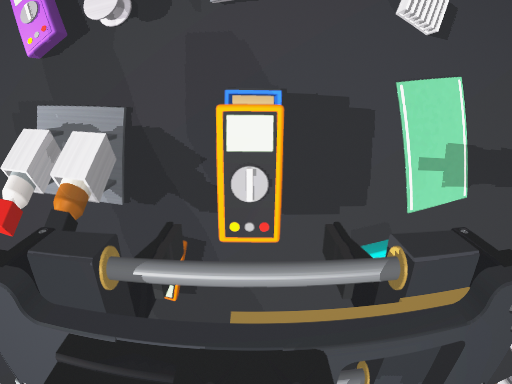

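The wrist view shows the meter face up with corners near (217,107), (283,107), (281,241) and (219,240). The crate's far rim is at (253,93), the mat is on the right, and the rack is on the left with the red cap at (8,215).

Run:
```python
from plan import *
np.set_printoptions(precision=4,suppress=True)
s=r.read_state(); c=dict(np.load("w1.npz"))
for lo,hi,z,n in (((8,150,150),(25,255,255),.12,"meter"),((100,150,100),(125,255,255),.085,"rim")):
    k=blobs(c["pixels"],lo,hi,(200,80,300,250),100)[0]; h=cv2.convexHull(k)
    for e in (3,6):
        a=cv2.approxPolyDP(h,e,True)[:,0]
        b=[]
        for q in a:
            o,d=wray(c,s,q); b.append(o+d*(z-o[2])/d[2])
        print(n,a.tolist()); print(np.array(b)[:,:2].tolist())
    pts=[]
    for q in h[:,0]:
        o,d=wray(c,s,q); pts.append((o+d*(z-o[2])/d[2])[:2])
    print(cv2.minAreaRect(np.float32(pts)*1000))
```

```text
meter [[281, 105], [279, 238], [275, 242], [221, 241], [216, 106]]
[[0.576883577542508, -0.009582131385600181], [0.4340725878307563, -0.005632021529187306], [0.4292983904112119, -0.0011595086699542033], [0.4326220677062734, 0.05880777681642213], [0.5783839277535078, 0.05443881935002069]]
meter [[281, 105], [279, 238], [221, 241], [216, 106]]
[[0.576883577542508, -0.009582131385600181], [0.4340725878307563, -0.005632021529187306], [0.4326220677062734, 0.05880777681642213], [0.5783839277535078, 0.05443881935002069]]
((504.79376220703125, 24.70245361328125), (67.57669067382812, 148.72239685058594), 87.42731475830078)
rim [[281, 91], [281, 103], [224, 102], [225, 90]]
[[0.5921225354888829, -0.01331227234267562], [0.5787341408328704, -0.012935407162964718], [0.5821329590458267, 0.049647638288977974], [0.5954519505638067, 0.04795453279131952]]
rim [[281, 91], [281, 103], [224, 102], [225, 90]]
[[0.5921225354888829, -0.01331227234267562], [0.5787341408328704, -0.012935407162964718], [0.5821329590458267, 0.049647638288977974], [0.5954519505638067, 0.04795453279131952]]
((587.1148681640625, 18.114635467529297), (62.66497039794922, 14.507669448852539), 87.93010711669922)
```

>>> play_rows:
  claw: [0, 0, 0, 0, 0, 0]
  delta_pos:
    - [0.025, -0.02, 0.15]
    - [0, 0, 0.15]
    - [0, 0, 0.15]
    - [0, 0, 0.13]
    - [0, 0, 0.06]
    - [0, 0, 0]
  delta_rot:
    - [0, 0, 0]
    - [0, 0, 0]
    - [0, 0, 0]
    - [0, 0, 0]
    - [0, 0, 0]
    - [0, 0, 0]

```text
time: 2.65
ee_pos: [0.504, 0.0251, 0.0917]
eef_rot: [1.0, -0.018, -0.001, 0.0]
ft_force: [-0.1, 0.5, 0.7]
width: 0.0872
grip_force: 0.0
```

>>> play_rows:
  claw: [1, 1, 1, 1, 1, 1]
  delta_pos:
    - [0, 0, 0]
    - [0, 0, 0]
    - [0, 0, 0]
    - [0, 0, 0]
    - [0, 0, 0]
    - [0, 0, 0]
  delta_rot:
    - [0, 0, 0]
    - [0, 0, 0]
    - [0, 0, 0]
    - [0, 0, 0]
    - [0, 0, 0]
    - [0, 0, 0]
  squeeze: 30

```text
time: 3.25
ee_pos: [0.505, 0.0261, 0.093]
eef_rot: [1.0, -0.017, 0.0, 0.0]
ft_force: [0.4, -0.5, 0.2]
width: 0.0468
grip_force: 0.0
```

Run:
```python
from plan import *
s=r.read_state(); print(s["width"],s["grip_force"],s["ft_force"])
c=r.camera("wrist"); d=r.camera("scene")
s=r.read_state(); print(s["width"],s["grip_force"],s["ee_pos"])
a=cv2.resize(c["pixels"],(400,300)); b=cv2.resize(d["pixels"][130:250,180:340],(400,300),interpolation=cv2.INTER_CUBIC)
cv2.imwrite("pics/g1.png",np.hstack([a,b])[:,:,::-1])
```

```text
0.04675529825188429 0.0 [ 0.43942343 -0.53315223  0.16624011]
0.039106504996394016 0.0 [0.50492385 0.02608472 0.09289733]
```

View pics/g1.png

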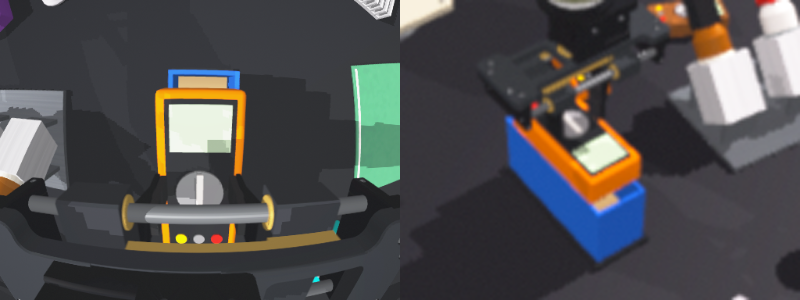

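The left picture shows the meter still on the crate, with the fingers near (150,195) and (245,195). The right one seems to show the tips over the meter's face by the dial, so the grip has not taken.

>>> play_rows:
  claw: [1, 1, 1, 1]
  delta_pos:
    - [0, 0, 0]
    - [0, 0, 0]
    - [0, 0, 0]
    - [0, 0, 0]
  delta_rot:
    - [0, 0, 0]
    - [0, 0, 0]
    - [0, 0, 0]
    - [0, 0, 0]

```text
time: 3.75
ee_pos: [0.5049, 0.0261, 0.0928]
eef_rot: [1.0, -0.017, 0.0, 0.0]
ft_force: [-0.8, 0.1, -0.5]
width: 0.007
grip_force: 0.0
```

Run:
```python
from plan import *
s=r.read_state(); c=r.camera("wrist"); d=r.camera("scene")
a=cv2.resize(c["pixels"][190:330,140:370],(400,300),interpolation=cv2.INTER_CUBIC); b=cv2.resize(d["pixels"][150:225,205:305],(400,300),interpolation=cv2.INTER_CUBIC)
cv2.imwrite("pics/g2.png",np.hstack([a,b])[:,:,::-1])
```

```text
(no output)
```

View pics/g2.png

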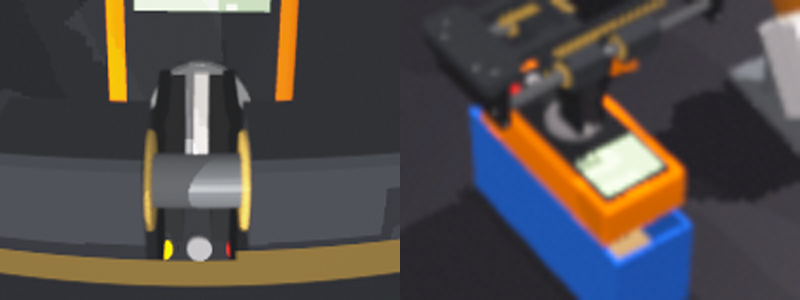

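The fingers are now shut above the dial, at left crop (200,75–150) and right crop (580,115). They met nothing, so the tips are higher than the reading suggests. I'll check the TCP against the cameras.

Run:
```python
from plan import *
np.set_printoptions(precision=4,suppress=True)
s=r.read_state(); c=dict(np.load("w1.npz")); sc=dict(np.load("scene0.npz")); p,q=cur()
print(s["joint_positions"],p)
for z in (.093,.11,.125,.14,.16): print(z,"scene crop px",(proj(sc,[p[0],p[1],z])-[205,150])*4+[400,0])
H=c["hand_eye"];K=c["camera_matrix"]
for z in (0,-.0187,-.03,-.05,-.07,-.09):
    x=H[:3,:3].T@(np.array([0,0,z])-H[:3,3]); v=np.array([x[0],-x[1],-x[2]]); th=np.arctan2(np.hypot(v[0],v[1]),v[2]); u=v[:2]/np.hypot(v[0],v[1])*th*K[0,0]+K[:2,2]
    print(z,"wrist px",u,"crop",(u-[140,190])*[400/230,300/140])
```

```text
[ 0.4534  0.21   -0.6538  1.8635  0.1418  1.1144 -1.8572] [0.5049 0.0261 0.0929]
0.093 scene crop px [576.2486 152.1242]
0.11 scene crop px [576.1716 134.7904]
0.125 scene crop px [576.1023 119.1653]
0.14 scene crop px [576.0315 103.2202]
0.16 scene crop px [575.9349  81.4453]
0 wrist px [253.1702 218.8613] crop [196.8177  61.8456]
-0.0187 wrist px [253.2072 229.7866] crop [196.8821  85.2571]
-0.03 wrist px [253.2328 237.372 ] crop [196.9266 101.5115]
-0.05 wrist px [253.2854 253.0668] crop [197.0182 135.1432]
-0.07 wrist px [253.3499 272.4524] crop [197.1302 176.6838]
-0.09 wrist px [253.4298 296.7644] crop [197.2693 228.7809]
```

>>> play_rows:
  claw: [1, 1, 1, 1]
  delta_pos:
    - [0, 0, -0.1]
    - [0, 0, -0.15]
    - [0, 0, -0.15]
    - [0, 0, 0]
  delta_rot:
    - [0, 0, 0]
    - [0, 0, 0]
    - [0, 0, 0]
    - [0, 0, 0]

```text
time: 4.25
ee_pos: [0.5071, 0.0265, 0.1767]
eef_rot: [1.0, -0.017, 0.003, 0.0]
ft_force: [0.1, 0.7, -0.4]
width: 0.0004
grip_force: 0.0
```

Run:
```python
from plan import *
s=r.read_state(); print(s["width"],s["ee_pos"],s["ft_force"]); np.savez("w2.npz",**r.camera("wrist")); np.savez("s2.npz",**r.camera("scene"))
```

```text
0.000384240736313479 [0.50712345 0.02649441 0.17673064] [ 0.12800961  0.72036155 -0.37627674]
```

>>> play_rows:
  claw: [0.2, 0.2, 0.2, 0.2, 0.2, 0.2, 0.2, 0.2]
  delta_pos:
    - [0, 0, 0]
    - [0, 0, 0]
    - [0, 0, 0]
    - [0, 0, 0]
    - [0, 0, 0]
    - [0, 0, 0]
    - [0, 0, 0]
    - [0, 0, 0]
  delta_rot:
    - [0, 0, 0]
    - [0, 0, 0]
    - [0, 0, 0]
    - [0, 0, 0]
    - [0, 0, 0]
    - [0, 0, 0]
    - [0, 0, 0]
    - [0, 0, 0]

```text
time: 5.15
ee_pos: [0.5049, 0.0261, 0.1729]
eef_rot: [1.0, -0.017, 0.0, 0.0]
ft_force: [-0.3, 0.1, -0.1]
width: 0.0562
grip_force: 0.0
```

Run:
```python
from plan import *
s=r.read_state(); print(s["width"],s["ee_pos"],s["ft_force"]); c=r.camera("wrist"); d=r.camera("scene"); np.savez("w3.npz",**c); np.savez("s3.npz",**d)
f=lambda p,x,y: cv2.resize(p[y:y+120,x:x+160],(400,300),interpolation=cv2.INTER_CUBIC)
g=lambda p,x,y: cv2.resize(p[y:y+75,x:x+100],(400,300),interpolation=cv2.INTER_CUBIC)
w=np.load("w2.npz")["pixels"]; e=np.load("s2.npz")["pixels"]
cv2.imwrite("pics/f.png",np.vstack([np.hstack([f(w,173,190),f(c["pixels"],173,190)]),np.hstack([g(e,205,140),g(d["pixels"],205,140)])])[:,:,::-1])
sc=d
for z in (0,.01,.02,.03): print(z,(proj(sc,[*s["ee_pos"][:2],s["ee_pos"][2]+z])-[205,140])*4+[0,300])
```

```text
0.056244811354891504 [0.50492586 0.02610122 0.17286316] [-0.31833914  0.05296762 -0.10052173]
0 [175.86575581 407.09326509]
0.01 [175.81549268 395.77696149]
0.02 [175.76451779 384.30041205]
0.03 [175.71281592 372.66018871]
```

View pics/f.png

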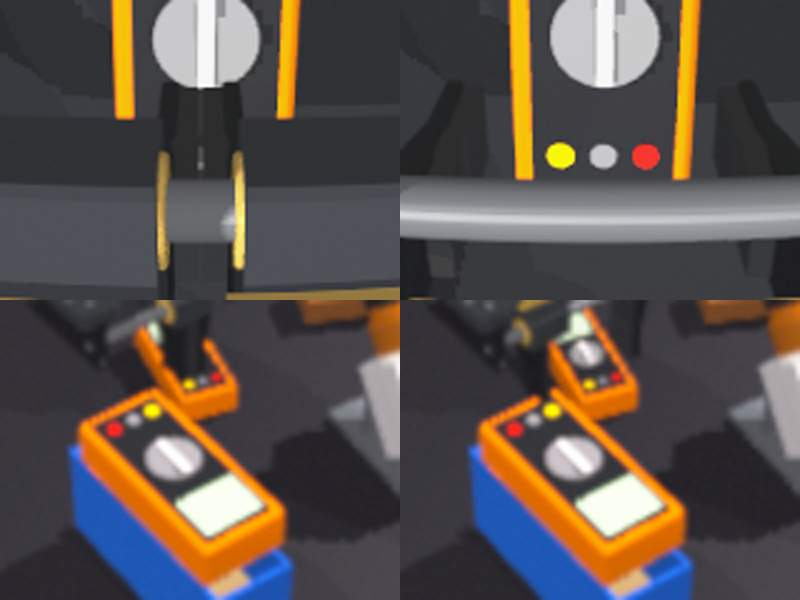

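The finger tips appear about 30 mm behind the reported TCP. With the fingers shut, the tip is at scene crop (185,372), which matches TCP + 30 mm in z. In the wrist view the tips stay at crop row 82 at both openings. I'll go 30 mm lower.

>>> play_rows:
  claw: [0, 0, 0, 0, 0, 0]
  delta_pos:
    - [0, 0, 0]
    - [0, 0, 0]
    - [0, 0, 0]
    - [0, 0, 0]
    - [0, 0, 0.05]
    - [0, 0, 0.05]
  delta_rot:
    - [0, 0, 0]
    - [0, 0, 0]
    - [0, 0, 0]
    - [0, 0, 0]
    - [0, 0, 0]
    - [0, 0, 0]

```text
time: 5.85
ee_pos: [0.5049, 0.0261, 0.152]
eef_rot: [1.0, -0.017, 0.0, 0.0]
ft_force: [0.4, -0.4, -0.5]
width: 0.0868
grip_force: 0.0
```

>>> play_rows:
  claw: [0, 0, 0, 0, 0, 0, 0, 0]
  delta_pos:
    - [0, 0, 0.1]
    - [0, 0, 0.1]
    - [0, 0, 0.1]
    - [0, 0, 0.05]
    - [0, 0, 0.05]
    - [0, 0, 0.03]
    - [0, 0, 0.02]
    - [0, 0, 0]
  delta_rot:
    - [0, 0, 0]
    - [0, 0, 0]
    - [0, 0, 0]
    - [0, 0, 0]
    - [0, 0, 0]
    - [0, 0, 0]
    - [0, 0, 0]
    - [0, 0, 0]

```text
time: 6.65
ee_pos: [0.505, 0.0261, 0.0628]
eef_rot: [1.0, -0.017, -0.0, 0.0]
ft_force: [0.8, 0.7, -0.1]
width: 0.087
grip_force: 0.0
```

>>> play_rows:
  claw: [1, 1, 1, 1, 1, 1]
  delta_pos:
    - [0, 0, 0]
    - [0, 0, 0]
    - [0, 0, 0]
    - [0, 0, 0]
    - [0, 0, 0]
    - [0, 0, 0]
  delta_rot:
    - [0, 0, 0]
    - [0, 0, 0]
    - [0, 0, 0]
    - [0, 0, 0]
    - [0, 0, 0]
    - [0, 0, 0]
  squeeze: 30

```text
time: 7.25
ee_pos: [0.5052, 0.0258, 0.0632]
eef_rot: [1.0, -0.017, 0.0, 0.0]
ft_force: [0.2, 0.1, 5.5]
width: 0.0678
grip_force: 30.0
```

Run:
```python
from plan import *
p,q=cur()
path(([.505,.026,.125],q,3),([.522,-.2745,.125],down(.165),8),([.522,-.2745,-.008],down(.165),5))
```

```text
pos [[-0.0003, -0.0002, -0.1029], [-0.0003, -0.0002, -0.1029], [-0.0003, -0.0002, -0.1029]]
rot [[0.0, 0.0, 0.0], [0.0, 0.0, 0.0], [0.0, 0.0, 0.0]]
pos [[0.017, 0.1873, 0.0001], [0.0123, 0.1877, 0.0001], [0.0077, 0.188, 0.0001], [0.003, 0.1881, 0.0001], [-0.0017, 0.1881, 0.0], [-0.0064, 0.188, 0.0], [-0.011, 0.1878, 0.0], [-0.0157, 0.1875, 0.0]]
rot [[0.0, -0.0, -0.0079], [0.0, -0.0, -0.0079], [0.0, -0.0, -0.0079], [0.0, -0.0, -0.0079], [0.0, -0.0, -0.0079], [0.0, -0.0, -0.0079], [0.0, -0.0, -0.0079], [0.0, -0.0, -0.0079]]
pos [[0.0, -0.0, 0.133], [0.0, -0.0, 0.133], [0.0, -0.0, 0.133], [0.0, -0.0, 0.133], [0.0, -0.0, 0.133]]
rot [[0.0, 0.0, 0.0], [0.0, 0.0, 0.0], [0.0, 0.0, 0.0], [0.0, 0.0, 0.0], [0.0, 0.0, 0.0]]
```

>>> play_rows:
  claw: [1, 1, 1, 1]
  delta_pos:
    - [0, 0, -0.05]
    - [0, 0, -0.1]
    - [0, 0, -0.1]
    - [0, 0, -0.06]
  delta_rot:
    - [0, 0, 0]
    - [0, 0, 0]
    - [0, 0, 0]
    - [0, 0, 0]

```text
time: 7.65
ee_pos: [0.5052, 0.0265, 0.1264]
eef_rot: [1.0, -0.017, 0.001, -0.0]
ft_force: [-1.5, -0.1, -2.7]
width: 0.0677
grip_force: 30.0
```

>>> play_rows:
  claw: [1, 1, 1, 1, 1, 1, 1, 1]
  delta_pos:
    - [0.017, 0.188, 0]
    - [0.012, 0.188, 0]
    - [0.008, 0.188, 0]
    - [0.003, 0.188, 0]
    - [-0.002, 0.188, 0]
    - [-0.006, 0.188, 0]
    - [-0.011, 0.188, 0]
    - [-0.016, 0.188, 0]
  delta_rot:
    - [0, 0, -0.008]
    - [0, 0, -0.008]
    - [0, 0, -0.008]
    - [0, 0, -0.008]
    - [0, 0, -0.008]
    - [0, 0, -0.008]
    - [0, 0, -0.008]
    - [0, 0, -0.008]

```text
time: 8.45
ee_pos: [0.5219, -0.276, 0.1247]
eef_rot: [0.996, 0.084, -0.0, -0.0]
ft_force: [0.3, -0.2, -2.8]
width: 0.0676
grip_force: 30.0
```

>>> play_rows:
  claw: [1, 1, 1, 1, 1, 1, 1]
  delta_pos:
    - [0, 0, 0]
    - [0, 0, 0.1]
    - [0, 0, 0.15]
    - [0, 0, 0.15]
    - [0, 0, 0.1]
    - [0, 0, 0.05]
    - [0, 0, 0]
  delta_rot:
    - [0, 0, 0]
    - [0, 0, 0]
    - [0, 0, 0]
    - [0, 0, 0]
    - [0, 0, 0]
    - [0, 0, 0]
    - [0, 0, 0]

```text
time: 9.15
ee_pos: [0.5214, -0.2739, 0.0137]
eef_rot: [0.996, 0.084, -0.001, -0.001]
ft_force: [-0.1, 1.1, -2.1]
width: 0.0675
grip_force: 30.0
```

>>> play_rows:
  claw: [1, 1, 1, 1, 1, 1, 1, 1]
  delta_pos:
    - [0, 0, 0.05]
    - [0, 0, 0.04]
    - [0, 0, 0.02]
    - [0, 0, 0.01]
    - [0, 0, 0.01]
    - [0, 0, 0.01]
    - [0, 0, 0.007]
    - [0, 0, 0]
  delta_rot:
    - [0, 0, 0]
    - [0, 0, 0]
    - [0, 0, 0]
    - [0, 0, 0]
    - [0, 0, 0]
    - [0, 0, 0]
    - [0, 0, 0]
    - [0, 0, 0]

```text
time: 9.95
ee_pos: [0.5222, -0.2747, -0.0146]
eef_rot: [0.997, 0.084, -0.0, 0.0]
ft_force: [-0.2, -0.2, -2.8]
width: 0.0676
grip_force: 30.0
```

>>> play_rows:
  claw: [1, 1, 1, 1]
  delta_pos:
    - [0, 0, 0.007]
    - [0, 0, 0.005]
    - [0, 0, 0.003]
    - [0, 0, 0]
  delta_rot:
    - [0, 0, 0]
    - [0, 0, 0]
    - [0, 0, 0]
    - [0, 0, 0]

```text
time: 10.35
ee_pos: [0.5223, -0.2747, -0.0176]
eef_rot: [0.997, 0.084, 0.0, 0.0]
ft_force: [-1.2, -1.4, -1.8]
width: 0.0677
grip_force: 30.0
```

>>> play_rows:
  claw: [1, 1, 1]
  delta_pos:
    - [0, 0, 0.003]
    - [0, 0, 0.003]
    - [0, 0, 0]
  delta_rot:
    - [0, 0, 0]
    - [0, 0, 0]
    - [0, 0, 0]

```text
time: 10.65
ee_pos: [0.5223, -0.2747, -0.0177]
eef_rot: [0.997, 0.084, -0.0, 0.0]
ft_force: [-5.6, 1.4, 8.6]
width: 0.068
grip_force: 30.0
```

>>> play_rows:
  claw: [0, 0, 0, 0, 0]
  delta_pos:
    - [0, 0, 0]
    - [0, 0, 0]
    - [0, 0, 0]
    - [0, 0, 0]
    - [0, 0, 0]
  delta_rot:
    - [0, 0, 0]
    - [0, 0, 0]
    - [0, 0, 0]
    - [0, 0, 0]
    - [0, 0, 0]

```text
time: 11.15
ee_pos: [0.5223, -0.2747, -0.0188]
eef_rot: [0.997, 0.084, 0.0, 0.0]
ft_force: [-0.3, 0.7, 0.5]
width: 0.0865
grip_force: 0.0
```

>>> play_rows:
  claw: [0, 0, 0, 0.5, 1, 1, 1, 1]
  delta_pos:
    - [0, 0, -0.05]
    - [0, 0, -0.15]
    - [0, 0, -0.2]
    - [0, 0, -0.2]
    - [0, 0, -0.1]
    - [0, 0, -0.1]
    - [0, 0, 0]
    - [0, 0, 0]
  delta_rot:
    - [0, 0, 0]
    - [0, 0, 0]
    - [0, 0, 0]
    - [0, 0, 0]
    - [0, 0, 0]
    - [0, 0, 0]
    - [0, 0, 0]
    - [0, 0, 0]

```text
time: 11.95
ee_pos: [0.5223, -0.2747, 0.1417]
eef_rot: [0.997, 0.084, 0.0, 0.0]
ft_force: [-0.0, 0.9, -1.1]
width: 0.0549
grip_force: 0.0
```

>>> play_rows:
  claw: [1, 1, 1, 1, 1, 1]
  delta_pos:
    - [0, 0, 0]
    - [0, 0, 0]
    - [0, 0, 0]
    - [0, 0, 0]
    - [0, 0, 0]
    - [0, 0, 0]
  delta_rot:
    - [0, 0, 0]
    - [0, 0, 0]
    - [0, 0, 0]
    - [0, 0, 0]
    - [0, 0, 0]
    - [0, 0, 0]

```text
time: 12.55
ee_pos: [0.5222, -0.2747, 0.1412]
eef_rot: [0.997, 0.084, -0.0, -0.0]
ft_force: [-0.8, 0.2, -0.5]
width: 0.0068
grip_force: 0.0
```

Run:
```python
from plan import *
np.set_printoptions(precision=4,suppress=True)
s=r.read_state(); print(s["width"],s["ee_pos"],s["joint_positions"]); sc=r.camera("scene"); w=r.camera("wrist"); np.savez("s4.npz",**sc); np.savez("w4.npz",**w); np.savez("st4.npz",ee_pos=s["ee_pos"],eef_rot=s["eef_rot"])
k=blobs(w["pixels"],(8,150,150),(25,255,255),(180,60,320,300),100)[0]; pts=[]
for q in cv2.convexHull(k)[:,0]:
    o,d=wray(w,s,q); pts.append((o+d*(.039-o[2])/d[2])[:2])
print("meter on mat",cv2.minAreaRect(np.float32(pts)*1000), cv2.boundingRect(k))
for z in (0,.03): print(proj(sc,[*s["ee_pos"][:2],s["ee_pos"][2]+z]))
u,v=proj(sc,[*s["ee_pos"][:2],s["ee_pos"][2]+.03]).astype(int)
a=cv2.resize(sc["pixels"][v-50:v+40,u-60:u+60],(400,300),interpolation=cv2.INTER_CUBIC); b=cv2.resize(w["pixels"][180:300,173:333],(400,300),interpolation=cv2.INTER_CUBIC); print(u,v)
cv2.imwrite("pics/t.png",np.hstack([a,b])[:,:,::-1])
```

```text
0.006834714465070326 [ 0.5222 -0.2747  0.1412] [ 0.7967  0.3255 -0.476   1.6014  0.1549  1.2524 -1.11  ]
meter on mat ((540.8499755859375, -296.8327941894531), (150.21865844726562, 57.03364562988281), 32.03900909423828) (223, 109, 64, 129)
[151.3525 236.0787]
[148.9451 228.0115]
148 228
```

View pics/t.png

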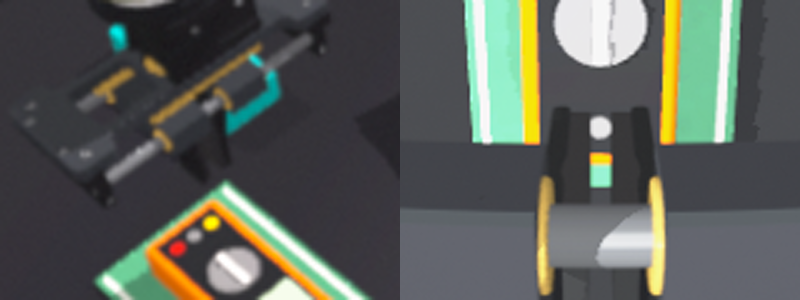

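The meter lies on the mat with its face visible, at left crop (215,250). The shut tips are near left crop (210,180) and right crop (600,107), which agrees with a 30 mm tip offset and none sideways. Next are the bottles.

Run:
```python
from plan import *
t=dict(np.load("top0.npz")); print("amber top",onz(t,(177,212.4),.134))
z=down(-.145,.698).as_matrix()[:,2]; print(z)
v=np.array([.461,.312,.134])-.05*z; print(v)
path(([.46,-.05,.27],down(.05),6),([.41,.29,.27],down(-.145),8),(v,down(-.145,.698),7))
```

```text
amber top [0.45693128 0.26098607 0.134     ]
[ 0.6359423  -0.09286337 -0.76612909]
[0.42920288 0.31664317 0.17230645]
pos [[-0.02, -0.1933, -0.1073], [-0.0238, -0.1929, -0.1073], [-0.0275, -0.1924, -0.1073], [-0.0313, -0.1918, -0.1073], [-0.035, -0.1911, -0.1073], [-0.0387, -0.1904, -0.1073]]
rot [[0.0, -0.0, 0.0062], [0.0, -0.0, 0.0062], [0.0, -0.0, 0.0062], [0.0, -0.0, 0.0062], [0.0, -0.0, 0.0062], [0.0, -0.0, 0.0062]]
pos [[-0.0206, -0.2138, -0.0], [-0.0258, -0.2132, -0.0], [-0.031, -0.2125, -0.0], [-0.0362, -0.2117, -0.0], [-0.0413, -0.2108, -0.0], [-0.0464, -0.2097, -0.0], [-0.0515, -0.2085, -0.0], [-0.0566, -0.2072, -0.0]]
rot [[-0.0, -0.0, 0.0078], [0.0, -0.0, 0.0078], [-0.0, -0.0, 0.0078], [0.0, -0.0, 0.0078], [0.0, -0.0, 0.0078], [-0.0, -0.0, 0.0078], [0.0, -0.0, 0.0078], [-0.0, -0.0, 0.0078]]
pos [[0.0108, -0.0208, 0.0698], [0.0038, -0.0208, 0.0705], [-0.0032, -0.0208, 0.0705], [-0.0102, -0.0208, 0.0699], [-0.0171, -0.0208, 0.0685], [-0.0239, -0.0208, 0.0665], [-0.0304, -0.0208, 0.0638]]
rot [[-0.0, 0.0317, 0.0], [0.0, 0.0317, 0.0], [0.0, 0.0317, -0.0], [0.0, 0.0317, -0.0], [0.0, 0.0317, 0.0], [0.0, 0.0317, -0.0], [-0.0, 0.0317, 0.0]]
```

>>> play_rows:
  claw: [0.5, 0.5, 0.5, 0.5, 0.5, 0.5]
  delta_pos:
    - [-0.02, -0.193, -0.107]
    - [-0.024, -0.193, -0.107]
    - [-0.028, -0.192, -0.107]
    - [-0.031, -0.192, -0.107]
    - [-0.035, -0.191, -0.107]
    - [-0.039, -0.19, -0.107]
  delta_rot:
    - [0, 0, 0.006]
    - [0, 0, 0.006]
    - [0, 0, 0.006]
    - [0, 0, 0.006]
    - [0, 0, 0.006]
    - [0, 0, 0.007]

```text
time: 13.25
ee_pos: [0.4588, -0.0487, 0.2707]
eef_rot: [1.0, 0.025, 0.0, 0.0]
ft_force: [1.2, 0.1, -0.5]
width: 0.0403
grip_force: 0.0
```

>>> play_rows:
  claw: [0.2, 0.2, 0.2, 0.2, 0.2, 0.2, 0.2, 0.2]
  delta_pos:
    - [-0.021, -0.214, 0]
    - [-0.026, -0.213, 0]
    - [-0.031, -0.213, 0]
    - [-0.036, -0.212, 0]
    - [-0.041, -0.211, 0]
    - [-0.046, -0.21, 0]
    - [-0.052, -0.209, 0]
    - [-0.057, -0.207, 0]
  delta_rot:
    - [0, 0, 0.008]
    - [0, 0, 0.008]
    - [0, 0, 0.008]
    - [0, 0, 0.008]
    - [0, 0, 0.008]
    - [0, 0, 0.008]
    - [0, 0, 0.008]
    - [0, 0, 0.007]

```text
time: 14.05
ee_pos: [0.4096, 0.2917, 0.2701]
eef_rot: [0.997, -0.074, 0.001, 0.0]
ft_force: [0.6, -0.8, -0.1]
width: 0.0698
grip_force: 0.0
```

>>> play_rows:
  claw: [0.2, 0.2, 0.2, 0.2, 0.2, 0.2, 0.2, 0.2]
  delta_pos:
    - [0.011, -0.021, 0.07]
    - [0.004, -0.021, 0.07]
    - [-0.003, -0.021, 0.07]
    - [-0.01, -0.021, 0.07]
    - [-0.017, -0.021, 0.068]
    - [-0.024, -0.021, 0.066]
    - [-0.03, -0.021, 0.064]
    - [0, 0, 0]
  delta_rot:
    - [0, 0.032, 0]
    - [0, 0.032, 0]
    - [0, 0.032, 0]
    - [0, 0.032, 0]
    - [0, 0.032, 0]
    - [0, 0.031, 0]
    - [0, 0.031, 0]
    - [0, 0, 0]

```text
time: 14.85
ee_pos: [0.4403, 0.3083, 0.1815]
eef_rot: [0.947, -0.06, 0.316, 0.019]
ft_force: [0.2, -0.4, 0.3]
width: 0.0698
grip_force: 0.0
```

Run:
```python
from plan import *
np.set_printoptions(precision=4,suppress=True)
s=r.read_state(); c=r.camera("wrist"); np.savez("w5.npz",**c); np.savez("st5.npz",ee_pos=s["ee_pos"],eef_rot=s["eef_rot"])
print(s["ee_pos"],s["joint_positions"],R.from_quat(s["eef_rot"]).as_matrix()[:,2]); cv2.imwrite("pics/w5.png",c["pixels"][:,:,::-1])
```

```text
[0.4403 0.3083 0.1815] [ 0.6014 -0.4992 -1.4013  2.0772  0.0542  0.773  -2.6025] [ 0.5968 -0.0733 -0.7991]
```

View pics/w5.png

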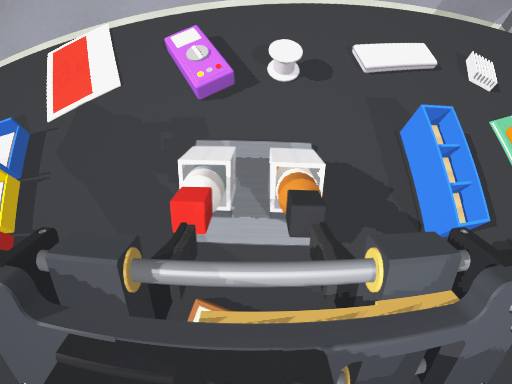

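The wrist view shows the red cap at (191,210), the black cap at (306,212), the sleeves behind them, the rack plate's far edge from (192,140) to (312,143), and the empty crate at (445,165). Joints 2 and 7 are at their limits, so the bottles need the half-turned grip with less tilt. First I'll measure the caps from here.

```bash
cat > m2.py <<'E'
from h import *
np.set_printoptions(precision=4,suppress=True)
t=dict(np.load("top0.npz")); sc=dict(np.load("scene0.npz")); w=dict(np.load("w5.npz")); s=dict(np.load("st5.npz"))
def cen(k): M=cv2.moments(k); return np.array([M["m10"]/M["m00"],M["m01"]/M["m00"]])
r1=cen(blobs(t["pixels"],(0,150,100),(5,255,255),(130,195,165,220))[0]); r2=cen(blobs(sc["pixels"],(0,150,80),(5,255,255),(310,110,345,140))[0])
k=blobs(w["pixels"],(0,150,80),(5,255,255),(165,180,220,240))[0]; rw=cen(k); print("red w",rw,cv2.boundingRect(k))
R1,R2,R3=ray(t,r1),ray(sc,r2),wray(w,s,rw)
for c in ((R1,R2),(R1,R3),(R2,R3),(R1,R2,R3)): print("red",*tri(*c))
v=cv2.cvtColor(w["pixels"],cv2.COLOR_RGB2GRAY); print(v[185:240:5,280:332:4])
def onw(q,z): o,d=wray(w,s,q); return o+d*(z-o[2])/d[2]
vt=cv2.cvtColor(t["pixels"],cv2.COLOR_RGB2GRAY); print(vt[198:220,168:190:1])
vs=cv2.cvtColor(sc["pixels"],cv2.COLOR_RGB2GRAY); print(vs[122:146,290:318])
E
python3 m2.py
```

```text
red w [191.5173 207.9166] (170, 187, 42, 47)
red [0.4686 0.3618 0.1338] [np.float64(0.0006784076960420243), np.float64(0.0006784076960419183)]
red [0.4678 0.36   0.1377] [np.float64(0.00036386135495000536), np.float64(0.0003638613549501865)]
red [0.4693 0.3608 0.1345] [np.float64(0.0007527823383004999), np.float64(0.0007527823383006119)]
red [0.4688 0.3611 0.1343] [np.float64(0.0007257614121624124), np.float64(0.0009474547463411937), np.float64(0.0007718456353785039)]
[[148 154 168 165 164 159 153 146 136 124 242  54  55]
 [153 168  85  50  50  59  68  85  82  91 220  55  55]
 [164 168  56  50  50  50  50  49  50  50  71  55  55]
 [165 164  56  51  50  49  50  50  50  49  51  55  55]
 [148 157  55  64  59  59  58  56  56  56  55  55  55]
 [244 146  56  69  69  69  71  71  71  70  70  69  55]
 [ 97  99  56  69  70  70  69  70  68  69  69  68  55]
 [134 120  56  69  69  69  70  68  69  67  68  60  55]
 [161 161  55  70  69  69  69  69  62  61  49  44  53]
 [161 162  60  70  69  70  68  68  72  60  61  44  44]
 [165 166 161  69  68  67  67  64  72  66  59  55  44]]
[[105 104 104 104 103
[... 4134 characters left out ...]
 89  86  84  83  82  68  48  37  38  40  44  50  63  69  90 116 154 159
  137 106  86  72  66  65  66  69  70  71]
 [ 81  81  81  80  81  74  55  44  53  59  68  80  94 102 124 142 162 170
  158 136 102  75  65  65  66  66  69  70]
 [ 81  79  80  79  79  78  68  61  77  85  94 108 116 122 128 140 153 163
  161 146 118  83  66  66  67  65  68  71]
 [ 78  79  79  76  73  70  69  74  91 100 105 111 115 121 126 136 144 149
  147 138 123  92  69  66  64  65  67  71]
 [ 67  69  69  62  56  50  49  71  92 101 107 111 113 119 124 129 132 129
  126 127 126 101  75  69  67  68  68  70]
 [ 41  43  42  40  39  40  46  75  94 101 106 108 110 113 116 117 116 115
  118 124 125 109  85  73  72  71  71  70]]
```

```bash
cat > m3.py <<'E'
from h import *
np.set_printoptions(precision=4,suppress=True)
t=dict(np.load("top0.npz")); sc=dict(np.load("scene0.npz")); w=dict(np.load("w5.npz")); s=dict(np.load("st5.npz"))
def dark(c,roi,th):
    g=cv2.cvtColor(c["pixels"],cv2.COLOR_RGB2GRAY); m=np.zeros_like(g); x0,y0,x1,y1=roi; m[y0:y1,x0:x1]=(g[y0:y1,x0:x1]<th)*255
    k=max(cv2.findContours(m,cv2.RETR_EXTERNAL,cv2.CHAIN_APPROX_NONE)[0],key=cv2.contourArea); h=cv2.convexHull(k); M=cv2.moments(h)
    return np.array([M["m10"]/M["m00"],M["m01"]/M["m00"]]),cv2.boundingRect(k)
a,ba=dark(t,(168,204,184,219),60.5); b,bb=dark(sc,(293,126,308,142),57); print(a,ba,b,bb)
A=[ray(t,a),ray(sc,b),wray(w,s,(305.3,210.9))]
for c in ((0,1),(0,2),(1,2),(0,1,2)): print("amber",*tri(*[A[i] for i in c]))
def onw(q,z): o,d=wray(w,s,q); return o+d*(z-o[2])/d[2]
g=cv2.inRange(cv2.cvtColor(w["pixels"],cv2.COLOR_RGB2GRAY),90,255); k=max(cv2.findContours(g[130:245,160:345],cv2.RETR_EXTERNAL,cv2.CHAIN_APPROX_NONE)[0],key=cv2.contourArea)+[160,130]
print(cv2.approxPolyDP(cv2.convexHull(k),2,True)[:,0].tolist())
E
python3 m3.py
```

```text
[176.8754 212.7741] (171, 207, 12, 12) [300.1464 133.8352] (294, 127, 14, 15)
amber [0.4555 0.2608 0.1357] [np.float64(0.0003208895590823069), np.float64(0.0003208895590825385)]
amber [0.4546 0.2606 0.1342] [np.float64(0.0012984739400560526), np.float64(0.001298473940056009)]
amber [0.4539 0.2608 0.1348] [np.float64(0.0008540806332944735), np.float64(0.0008540806332947183)]
amber [0.4546 0.2608 0.135 ] [np.float64(0.0011662346514073694), np.float64(0.0003496313260085404), np.float64(0.0014577252933439108)]
[[177, 160], [196, 140], [310, 143], [325, 163], [322, 195], [309, 244], [218, 243], [197, 241], [173, 232], [170, 201]]
```

Run:
```python
from plan import *
path(([.43,.2,.30],down(-.12),7))
```

```text
pos [[0.0521, 0.0779, -0.0654], [0.0458, 0.078, -0.0699], [0.039, 0.078, -0.0738], [0.032, 0.0781, -0.0771], [0.0247, 0.0781, -0.0797], [0.0172, 0.0782, -0.0816], [0.0095, 0.0782, -0.0828]]
rot [[-0.0001, -0.0294, -0.0003], [-0.0001, -0.0294, -0.0003], [-0.0001, -0.0294, -0.0003], [-0.0001, -0.0294, -0.0003], [-0.0001, -0.0294, -0.0003], [-0.0001, -0.0294, -0.0003], [-0.0001, -0.0294, -0.0003]]
```

>>> play_rows:
  claw: [0.2, 0.2, 0.2, 0.2, 0.2, 0.2, 0.2, 0.2]
  delta_pos:
    - [0.052, 0.078, -0.065]
    - [0.046, 0.078, -0.07]
    - [0.039, 0.078, -0.074]
    - [0.032, 0.078, -0.077]
    - [0.025, 0.078, -0.08]
    - [0.017, 0.078, -0.082]
    - [0.01, 0.078, -0.083]
    - [0, 0, 0]
  delta_rot:
    - [0, -0.029, 0]
    - [0, -0.029, 0]
    - [0, -0.029, 0]
    - [0, -0.03, 0]
    - [0, -0.03, 0]
    - [0, -0.03, 0]
    - [0, -0.029, 0]
    - [0, 0, 0]

```text
time: 15.7
ee_pos: [0.4333, 0.1972, 0.3026]
eef_rot: [0.998, -0.066, -0.002, -0.004]
ft_force: [0.3, 0.7, -1.0]
width: 0.0696
grip_force: 0.0
```

>>> play_rows:
  claw: [0.2, 0.2, 0.2, 0.2, 0.2, 0.2, 0.2, 0.2]
  delta_pos:
    - [0, 0, 0]
    - [0, 0, 0]
    - [0, 0, 0]
    - [0, 0, 0]
    - [0, 0, 0]
    - [0, 0, 0]
    - [0, 0, 0]
    - [0, 0, 0]
  delta_rot:
    - [0, 0, -0.047]
    - [0, 0, -0.047]
    - [0, 0, -0.047]
    - [0, 0, -0.047]
    - [0, 0, -0.047]
    - [0, 0, -0.047]
    - [0, 0, -0.047]
    - [0, 0, -0.047]

```text
time: 16.5
ee_pos: [0.4301, 0.201, 0.3013]
eef_rot: [0.862, 0.507, 0.002, -0.002]
ft_force: [1.0, 0.1, -0.5]
width: 0.0696
grip_force: 0.0
```

Run:
```python
from plan import *
s=r.read_state(); print(s["ee_pos"],np.round(s["joint_positions"],2)); p,q=cur(); print(q.as_matrix().round(3).tolist())
```

```text
[0.43007482 0.20098957 0.30130068] [ 0.53  0.01 -1.05  1.61  0.    1.53 -1.02]
[[0.486, 0.874, 0.001], [0.874, -0.486, 0.005], [0.005, -0.002, -1.0]]
```

>>> play_rows:
  claw: [0.2, 0.2, 0.2, 0.2, 0.2, 0.2, 0.2, 0.2]
  delta_pos:
    - [0, 0, 0]
    - [0, 0, 0]
    - [0, 0, 0]
    - [0, 0, 0]
    - [0, 0, 0]
    - [0, 0, 0]
    - [0, 0, 0]
    - [0, 0, 0]
  delta_rot:
    - [0, 0, -0.047]
    - [0, 0, -0.047]
    - [0, 0, -0.047]
    - [0, 0, -0.047]
    - [0, 0, -0.047]
    - [0, 0, -0.047]
    - [0, 0, -0.047]
    - [0, 0, -0.047]

```text
time: 17.3
ee_pos: [0.4301, 0.201, 0.3013]
eef_rot: [0.434, 0.901, 0.002, -0.001]
ft_force: [-0.2, 0.2, 0.0]
width: 0.0692
grip_force: 0.0
```

>>> play_rows:
  claw: [0.2, 0.2, 0.2, 0.2, 0.2, 0.2]
  delta_pos:
    - [0, 0, 0]
    - [0, 0, 0]
    - [0, 0, 0]
    - [0, 0, 0]
    - [0, 0, 0]
    - [0, 0, 0]
  delta_rot:
    - [0, 0, -0.047]
    - [0, 0, -0.047]
    - [0, 0, -0.047]
    - [0, 0, -0.047]
    - [0, 0, -0.047]
    - [0, 0, 0]

```text
time: 17.9
ee_pos: [0.4301, 0.201, 0.3012]
eef_rot: [0.081, 0.997, 0.003, 0.0]
ft_force: [0.2, 0.2, -0.1]
width: 0.0696
grip_force: 0.0
```

```bash
cat > bot.py <<'E'
from plan import *
np.set_printoptions(precision=4,suppress=True)
YAW=-.142; u=np.array([-np.sin(.698)*np.cos(YAW),-np.sin(.698)*np.sin(YAW),np.cos(.698)])
CAP={"amber":np.array([.4546,.2608,.1349]),"red":np.array([.4688,.3611,.1343])}
TAU=.35; QG=down(np.pi+YAW,-TAU); OFF=.0487
def tcp(G,Q): return G+OFF*Q.as_matrix()[:,2]
E
python3 - <<'E'
from bot import *
s=r.read_state(); print(s["ee_pos"],np.round(s["joint_positions"],2)); 
z=QG.as_matrix()[:,2]; G=CAP["amber"]+.005*u; g=tcp(G,QG); pre=g-.09*z; print("pre",pre,"grasp",g,z)
path((pre,QG,6),(g,QG,6))
E
```

```text
[0.4301 0.201  0.3012] [ 0.55  0.01 -1.06  1.61  0.    1.53  0.9 ]
pre [0.4374 0.2633 0.1775] grasp [0.4679 0.2589 0.093 ] [ 0.3394 -0.0485 -0.9394]
pos [[0.0025, 0.0517, 0.1033], [0.0083, 0.0517, 0.103], [0.0141, 0.0518, 0.1023], [0.0198, 0.0519, 0.1013], [0.0255, 0.052, 0.1], [0.0311, 0.0521, 0.0983]]
rot [[0.0001, -0.0186, -0.0011], [0.0001, -0.0186, -0.0011], [0.0001, -0.0186, -0.0011], [0.0001, -0.0186, -0.0011], [0.0001, -0.0186, -0.0011], [0.0001, -0.0186, -0.0011]]
pos [[-0.0, 0.0, 0.075], [-0.0, 0.0, 0.075], [0.0, -0.0, 0.075], [-0.0, 0.0, 0.075], [-0.0, 0.0, 0.075], [-0.0, 0.0, 0.075]]
rot [[0.0, 0.0, 0.0], [0.0, 0.0, 0.0], [0.0, 0.0, 0.0], [0.0, 0.0, 0.0], [0.0, 0.0, 0.0], [0.0, 0.0, 0.0]]
```

>>> play_rows:
  claw: [0.2, 0.2, 0.2, 0.2, 0.2, 0.2, 0.2, 0.2]
  delta_pos:
    - [0.003, 0.052, 0.103]
    - [0.008, 0.052, 0.103]
    - [0.014, 0.052, 0.102]
    - [0.02, 0.052, 0.101]
    - [0.026, 0.052, 0.1]
    - [0.031, 0.052, 0.098]
    - [0, 0, 0]
    - [0, 0, 0]
  delta_rot:
    - [0, -0.019, -0.001]
    - [0, -0.019, -0.001]
    - [0, -0.019, -0.001]
    - [0, -0.019, -0.001]
    - [0, -0.018, -0.001]
    - [0, -0.018, -0.001]
    - [0, 0, 0]
    - [0, 0, 0]

```text
time: 18.7
ee_pos: [0.4378, 0.2632, 0.1778]
eef_rot: [0.074, 0.982, -0.012, 0.174]
ft_force: [0.0, -0.1, 0.7]
width: 0.0696
grip_force: 0.0
```

Run:
```python
from bot import *
s=r.read_state(); print(s["ee_pos"],np.round(s["joint_positions"],2)); 
G=CAP["amber"]+.005*u; g=tcp(G,QG); path((g,QG,6))
w=r.camera("wrist"); np.savez("w6.npz",**w); sc=r.camera("scene"); np.savez("s6.npz",**sc); np.savez("st6.npz",ee_pos=s["ee_pos"],eef_rot=s["eef_rot"])
cv2.imwrite("pics/w6.png",np.hstack([cv2.resize(w["pixels"],(400,300)),cv2.resize(sc["pixels"][80:200,240:400],(400,300),interpolation=cv2.INTER_CUBIC)])[:,:,::-1])
```

```text
[0.4378 0.2632 0.1778] [ 0.52 -0.16 -1.24  1.97  0.14  1.    0.63]
pos [[0.0004, -0.0, 0.0751], [0.0004, -0.0, 0.0751], [0.0004, -0.0, 0.0751], [0.0004, -0.0, 0.0751], [0.0004, -0.0, 0.0751], [0.0004, -0.0, 0.0751]]
rot [[-0.0, 0.0, -0.0004], [-0.0, 0.0, -0.0004], [-0.0, 0.0, -0.0004], [-0.0, 0.0, -0.0004], [-0.0, 0.0, -0.0004], [-0.0, 0.0, -0.0004]]
```

View pics/w6.png

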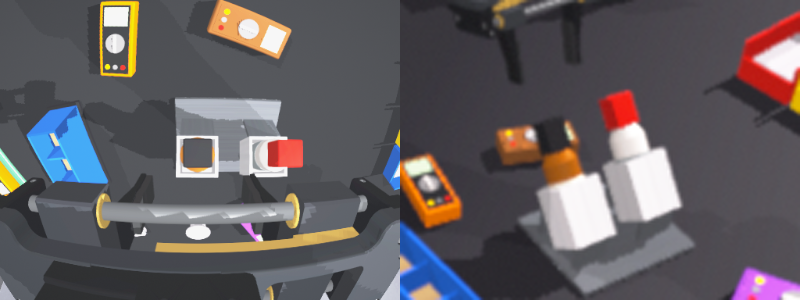

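The black cap, at left crop (197,155), is centred between the fingers at about 140 and 258. I'll move in and grip.

>>> play_rows:
  claw: [0.2, 0.2, 0.2, 0.2, 0.2, 0.2, 0.2, 0.2]
  delta_pos:
    - [0.002, 0, 0.08]
    - [0, 0, 0.08]
    - [0, 0, 0.08]
    - [0, 0, 0.07]
    - [0, 0, 0.06]
    - [0, 0, 0.05]
    - [0, 0, 0.03]
    - [0, 0, 0]
  delta_rot:
    - [0, 0, 0]
    - [0, 0, 0]
    - [0, 0, 0]
    - [0, 0, 0]
    - [0, 0, 0]
    - [0, 0, 0]
    - [0, 0, 0]
    - [0, 0, 0]

```text
time: 19.6
ee_pos: [0.4685, 0.2584, 0.092]
eef_rot: [0.073, 0.982, -0.012, 0.174]
ft_force: [0.8, -0.2, 0.3]
width: 0.0694
grip_force: 0.0
```

>>> play_rows:
  claw: [1, 1, 1, 1, 1, 1, 1, 1]
  delta_pos:
    - [0, 0, 0]
    - [0, 0, 0]
    - [0, 0, 0]
    - [0, 0, 0]
    - [0, 0, 0]
    - [0, 0, 0]
    - [0, 0, 0]
    - [0, 0, 0]
  delta_rot:
    - [0, 0, 0]
    - [0, 0, 0]
    - [0, 0, 0]
    - [0, 0, 0]
    - [0, 0, 0]
    - [0, 0, 0]
    - [0, 0, 0]
    - [0, 0, 0]
  squeeze: 45

```text
time: 20.4
ee_pos: [0.4681, 0.2591, 0.0923]
eef_rot: [0.072, 0.982, -0.012, 0.174]
ft_force: [-1.5, 0.5, 1.6]
width: 0.0296
grip_force: 44.9
```

Run:
```python
from bot import *
s=r.read_state(); print(s["ee_pos"],np.round(s["joint_positions"],2),s["width"],s["grip_force"],s["ft_force"])
p,q=cur(); print(q.as_matrix()[:,2]); path((p+.085*u,q,8))
```

```text
[0.4681 0.2591 0.0923] [ 0.43  0.21 -1.29  2.03  0.62  0.94  0.24] 0.029593410134891168 44.900659062259365 [-1.4517  0.5085  1.5641]
[ 0.3406 -0.0484 -0.9389]
pos [[0.0181, -0.0001, -0.05], [0.0181, -0.0001, -0.05], [0.0181, -0.0001, -0.05], [0.0181, -0.0001, -0.05], [0.0181, -0.0001, -0.05], [0.0181, -0.0001, -0.05], [0.0181, -0.0001, -0.05], [0.0181, -0.0001, -0.05]]
rot [[0.0, 0.0, 0.0], [0.0, 0.0, 0.0], [0.0, 0.0, 0.0], [0.0, 0.0, 0.0], [0.0, 0.0, 0.0], [0.0, 0.0, 0.0], [0.0, 0.0, 0.0], [0.0, 0.0, 0.0]]
```

>>> play_rows:
  claw: [1, 1, 1, 1]
  delta_pos:
    - [0.018, 0, -0.05]
    - [0.018, 0, -0.05]
    - [0.018, 0, -0.05]
    - [0.018, 0, -0.05]
  delta_rot:
    - [0, 0, 0]
    - [0, 0, 0]
    - [0, 0, 0]
    - [0, 0, 0]

```text
time: 20.8
ee_pos: [0.4407, 0.263, 0.1248]
eef_rot: [0.072, 0.982, -0.012, 0.174]
ft_force: [1.0, 0.3, -0.9]
width: 0.03
grip_force: 44.9
```

>>> play_rows:
  claw: [1, 1, 1, 1, 1, 1]
  delta_pos:
    - [0.018, 0, -0.05]
    - [0.018, 0, -0.05]
    - [0.018, 0, -0.05]
    - [0.018, 0, -0.05]
    - [0.018, 0, -0.05]
    - [0, 0, 0]
  delta_rot:
    - [0, 0, 0]
    - [0, 0, 0]
    - [0, 0, 0]
    - [0, 0, 0]
    - [0, 0, 0]
    - [0, 0, 0]

```text
time: 21.4
ee_pos: [0.4069, 0.2685, 0.1662]
eef_rot: [0.072, 0.982, -0.012, 0.175]
ft_force: [0.0, 0.7, -2.0]
width: 0.0298
grip_force: 44.9
```

Run:
```python
from bot import *
s=r.read_state(); print(s["ee_pos"],np.round(s["joint_positions"],2),s["width"],s["grip_force"],s["ft_force"])
p,q=cur(); M=q.as_matrix()
print(u, M[:,2], "gp moved", (p-np.array([.4681,.2591,.0923])), "along", (p-np.array([.4681,.2591,.0923]))@u)
G=p-OFF*M[:,2]
QU=down(np.pi-.045,.348)   # bottle upright, aligned with crate
c=np.array([.505,.022]); ex=np.array([np.cos(-.045),np.sin(-.045)])
for i in (-1,0,1): print("cell",i+1,c+ex*.058*i)
def up(xy,zf): return tcp(np.array([*xy,zf+.135]),QU)
G1=[G[0]+.0,.20,.265]
path((tcp(np.array([.43,.20,.275]),QU),QU,8),(up(c-ex*.058,.13),QU,6))
```

```text
[0.4069 0.2685 0.1662] [ 0.48 -0.26 -1.21  2.03  0.04  0.98  0.66] 0.02979620404671802 44.89988227811409 [ 0.0432  0.6924 -2.0096]
[-0.6362  0.091   0.7661] [ 0.3419 -0.0486 -0.9385] gp moved [-0.0612  0.0094  0.0739] along 0.09643695217401616
cell 0 [0.4471 0.0246]
cell 1 [0.505 0.022]
cell 2 [0.5629 0.0194]
pos [[-0.0232, -0.0412, -0.0335], [-0.0196, -0.0415, -0.0354], [-0.0159, -0.0417, -0.0369], [-0.0121, -0.0419, -0.0381], [-0.0082, -0.0421, -0.039], [-0.0042, -0.0421, -0.0395], [-0.0002, -0.0422, -0.0397], [0.0038, -0.0422, -0.0396]]
rot [[0.0001, 0.0279, -0.0041], [0.0001, 0.0279, -0.0041], [0.0001, 0.0279, -0.0041], [0.0001, 0.0279, -0.0041], [0.0001, 0.0279, -0.0041], [0.0001, 0.0279, -0.0041], [0.0001, 0.0279, -0.0041], [0.0001, 0.0279, -0.0041]]
pos [[-0.0224, -0.1454, 0.0007], [-0.0224, -0.1454, 0.0007], [-0.0224, -0.1454, 0.0007], [-0.0224, -0.1454, 0.0007], [-0.0224, -0.1454, 0.0007], [-0.0224, -0.1454, 0.0007]]
rot [[0.0, 0.0, 0.0], [0.0, 0.0, 0.0], [0.0, 0.0, 0.0], [0.0, 0.0, 0.0], [0.0, 0.0, 0.0], [0.0, 0.0, 0.0]]
```

>>> play_rows:
  claw: [1, 1, 1, 1, 1, 1, 1, 1]
  delta_pos:
    - [-0.05, 0, -0.14]
    - [-0.023, -0.041, -0.034]
    - [-0.02, -0.041, -0.035]
    - [-0.016, -0.042, -0.037]
    - [-0.012, -0.042, -0.038]
    - [-0.008, -0.042, -0.039]
    - [-0.004, -0.042, -0.04]
    - [0, -0.042, -0.04]
  delta_rot:
    - [0, 0, 0]
    - [0, 0.028, -0.004]
    - [0, 0.028, -0.004]
    - [0, 0.028, -0.004]
    - [0, 0.028, -0.004]
    - [0, 0.028, -0.004]
    - [0, 0.028, -0.004]
    - [0, 0.028, -0.004]

```text
time: 22.2
ee_pos: [0.4136, 0.2077, 0.25]
eef_rot: [0.03, 0.99, 0.003, -0.134]
ft_force: [-1.0, 0.4, -1.1]
width: 0.0298
grip_force: 44.9
```

```bash
cat >> bot.py <<'E'
QU=down(np.pi-.045,.348); c=np.array([.505,.022]); ex=np.array([np.cos(-.045),np.sin(-.045)])
def up(i,zf): return tcp(np.array([*(c+ex*.058*(i-1)),zf+.135]),QU)
E
python3 - <<'E'
from bot import *
s=r.read_state(); print(s["ee_pos"],np.round(s["joint_positions"],2),s["width"],s["grip_force"],s["ft_force"])
print(up(0,.12),up(0,.04))
path((up(0,.12),QU,7))
E
```

```text
[0.4136 0.2077 0.25  ] [ 0.43  0.32 -1.08  1.54  0.1   1.66  0.85] 0.029773578348751766 44.89976474287687 [-0.9716  0.4349 -1.122 ]
[0.4305 0.0254 0.2092] [0.4305 0.0254 0.1292]
pos [[-0.0271, -0.1292, 0.023], [-0.0271, -0.1292, 0.0227], [-0.027, -0.1293, 0.0225], [-0.027, -0.1293, 0.0222], [-0.0269, -0.1294, 0.022], [-0.0269, -0.1294, 0.0217], [-0.0268, -0.1295, 0.0215]]
rot [[0.0002, 0.0036, -0.0007], [0.0002, 0.0036, -0.0007], [0.0002, 0.0036, -0.0007], [0.0002, 0.0036, -0.0007], [0.0002, 0.0036, -0.0007], [0.0002, 0.0036, -0.0007], [0.0002, 0.0036, -0.0007]]
```

>>> play_rows:
  claw: [1, 1, 1, 1, 1, 1, 1, 1]
  delta_pos:
    - [-0.027, -0.129, 0.023]
    - [-0.027, -0.129, 0.023]
    - [-0.027, -0.129, 0.022]
    - [-0.027, -0.129, 0.022]
    - [-0.027, -0.129, 0.022]
    - [-0.027, -0.129, 0.022]
    - [-0.027, -0.13, 0.021]
    - [0, 0, 0]
  delta_rot:
    - [0, 0.0036, -0.001]
    - [0, 0.0036, -0.001]
    - [0, 0.0036, -0.001]
    - [0, 0.0036, -0.001]
    - [0, 0.0036, 0]
    - [0, 0.0036, 0]
    - [0, 0.0036, 0]
    - [0, 0, 0]

```text
time: 23.0
ee_pos: [0.4306, 0.0223, 0.2076]
eef_rot: [0.027, 0.985, 0.005, -0.172]
ft_force: [-0.3, -0.8, -2.2]
width: 0.0295
grip_force: 44.9
```

>>> play_rows:
  claw: [1, 1, 1]
  delta_pos:
    - [0, 0, 0]
    - [0, 0, 0]
    - [0, 0, 0]
  delta_rot:
    - [0, 0, 0]
    - [0, 0, 0]
    - [0, 0, 0]

```text
time: 23.3
ee_pos: [0.4302, 0.0277, 0.2097]
eef_rot: [0.023, 0.985, 0.005, -0.171]
ft_force: [0.2, -0.3, -1.8]
width: 0.0297
grip_force: 44.9
```

Run:
```python
from bot import *
s=r.read_state(); print(s["ee_pos"],np.round(s["joint_positions"],2),s["width"],s["ft_force"])
p,q=cur(); print((QU.inv()*q).as_rotvec(), "G",p-OFF*q.as_matrix()[:,2], "want",up(0,.12))
sc=r.camera("scene"); w=r.camera("wrist"); np.savez("s7.npz",**sc); np.savez("w7.npz",**w); np.savez("st7.npz",ee_pos=s["ee_pos"],eef_rot=s["eef_rot"])
x,y=proj(sc,[.447,.025,.17]).astype(int); print(x,y)
cv2.imwrite("pics/p7.png",np.hstack([cv2.resize(sc["pixels"][y-60:y+60,x-80:x+80],(400,300),interpolation=cv2.INTER_CUBIC),cv2.resize(w["pixels"],(400,300))])[:,:,::-1])
```

```text
[0.4302 0.0277 0.2097] [ 0.7   0.34 -0.99  1.6   0.16  1.68  1.2 ] 0.029665744259587724 [ 0.1833 -0.2896 -1.7877]
[-0.0026 -0.0042  0.0009] G [0.4466 0.0268 0.2556] want [0.4305 0.0254 0.2092]
235 156
```

View pics/p7.png

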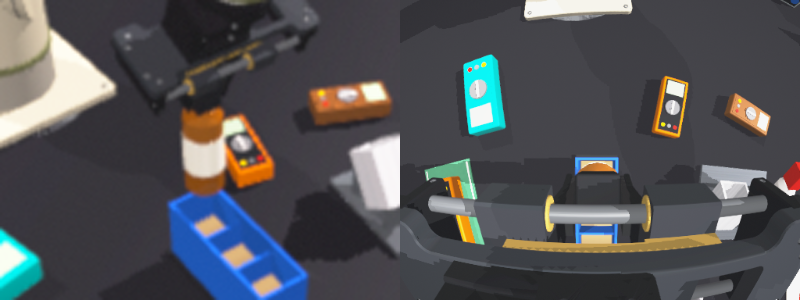

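The bottle hangs upright over cell 0 at left crop (204,150), with the crate's cells empty below it. That picture was the 11th, one over the allowed 10, so I'll view no more and check by numbers only.

```bash
cat > chk.py <<'E'
from bot import *
sc=dict(np.load("s7.npz")); px=sc["pixels"]; G=np.array([.4466,.0268,.2556])
ey=np.array([-ex[1],ex[0]])
print("pred corners",[np.round(proj(sc,[*(c+ex*a*.089+ey*b*.031),.085]),1).tolist() for a,b in((-1,-1),(1,-1),(1,1),(-1,1))])
k=blobs(px,(100,120,60),(125,255,255),(190,150,300,260),100)[0]; print("blue hull",cv2.approxPolyDP(cv2.convexHull(k),1.5,True)[:,0].tolist())
for k in blobs(px,(4,130,40),(17,255,220),(215,120,248,180),20): print("amber",cv2.boundingRect(k),cv2.contourArea(k),np.round(cv2.minAreaRect(k)[0],1))
h=cv2.cvtColor(px,cv2.COLOR_RGB2HSV)
for y in range(138,176,2):
    row=h[y,200:262]; m=((row[:,0]>3)&(row[:,0]<18)&(row[:,1]>110))|((row[:,2]>150)&(row[:,1]<80)); m=np.flatnonzero(m)+200
    m=m[(m>215)&(m<246)]; print(y,m.min() if len(m) else 0,m.max() if len(m) else 0,end=" | ")
print()
for d in (0,.03,.07,.098,.11): print(d,[np.round(proj(sc,[G[0]+.632*o/.9999,G[1]+.775*o,G[2]-.135+d]),1).tolist() for o in (-.022,0,.022)])
E
python3 chk.py
```

```text
pred corners [[220.9, 177.0], [258.1, 215.8], [276.7, 205.3], [238.8, 168.3]]
blue hull [[222, 176], [229, 173], [245, 172], [277, 204], [277, 223], [258, 234], [224, 197]]
amber (227, 138, 18, 15) 170.0 [235.8 145.3]
amber (229, 165, 16, 9) 74.0 [236.5 169. ]
138 242 242 | 140 228 244 | 142 227 244 | 144 227 243 | 146 228 245 | 148 228 245 | 150 229 245 | 152 228 244 | 154 228 245 | 156 228 245 | 158 228 245 | 160 228 245 | 162 229 244 | 164 230 245 | 166 229 245 | 168 229 245 | 170 229 244 | 172 232 240 | 174 0 0 | 
0 [[228.3, 169.1], [236.2, 169.2], [244.1, 169.3]]
0.03 [[227.9, 161.1], [235.9, 161.2], [244.0, 161.3]]
0.07 [[227.2, 149.9], [235.5, 150.0], [243.8, 150.1]]
0.098 [[226.8, 141.7], [235.2, 141.8], [243.7, 141.8]]
0.11 [[226.6, 138.0], [235.1, 138.1], [243.6, 138.2]]
```

```bash
cat > fl.py <<'E'
from bot import *
sc=dict(np.load("s7.npz")); px=sc["pixels"]; ey=np.array([-ex[1],ex[0]])
for k in blobs(px,(10,40,90),(30,170,255),(215,165,285,225),10):
    print(cv2.boundingRect(k),cv2.contourArea(k),cv2.approxPolyDP(cv2.convexHull(k),1.2,True)[:,0].tolist())
for i in (1,2):
    q=c+ex*(.058*(i-1)-.027)+ey*.027
    print(i,[(z,np.round(proj(sc,[*q,z]),1).tolist()) for z in (.008,.018,.028,.038)])
    q2=c+ex*(.058*(i-1)-.027); q3=c+ex*.058*(i-1)+ey*.027
    print("  mid -x wall",[np.round(proj(sc,[*q2,z]),1).tolist() for z in (.008,.023,.038)]," mid +y wall",[np.round(proj(sc,[*q3,z]),1).tolist() for z in (.008,.023,.038)])
E
python3 fl.py
```

```text
(245, 194, 11, 8) 37.5 [[255, 198], [248, 201], [245, 197], [251, 194]]
(257, 206, 10, 7) 29.5 [[266, 209], [261, 212], [257, 210], [263, 206]]
(234, 183, 10, 7) 27.0 [[240, 183], [243, 186], [237, 189], [234, 186]]
(229, 165, 15, 3) 11.0 [[243, 165], [239, 167], [229, 165]]
1 [(0.008, [250.2, 199.4]), (0.018, [250.2, 197.1]), (0.028, [250.2, 194.8]), (0.038, [250.1, 192.4])]
  mid -x wall [[242.7, 203.4], [242.6, 199.9], [242.6, 196.4]]  mid +y wall [[255.6, 204.9], [255.6, 201.5], [255.6, 198.0]]
2 [(0.008, [261.9, 211.4]), (0.018, [262.0, 209.1]), (0.028, [262.1, 206.8]), (0.038, [262.1, 204.5])]
  mid -x wall [[254.4, 215.6], [254.4, 212.2], [254.4, 208.7]]  mid +y wall [[267.6, 217.2], [267.8, 213.8], [267.9, 210.4]]
```

>>> play_rows:
  claw: [1, 1, 1, 1, 1, 1]
  delta_pos:
    - [0.002, -0.011, 0]
    - [-0.012, 0, 0.033]
    - [-0.017, 0, 0.047]
    - [-0.017, 0, 0.047]
    - [-0.012, 0, 0.033]
    - [0, 0, 0]
  delta_rot:
    - [0, 0, 0]
    - [0, 0, 0]
    - [0, 0, 0]
    - [0, 0, 0]
    - [0, 0, 0]
    - [0, 0, 0]

```text
time: 24.0
ee_pos: [0.4292, 0.0245, 0.1746]
eef_rot: [0.024, 0.985, 0.005, -0.172]
ft_force: [0.0, -0.8, -2.0]
width: 0.0297
grip_force: 44.9
```

>>> play_rows:
  claw: [1, 1, 1, 1, 1, 1, 1, 1]
  delta_pos:
    - [-0.006, 0.004, -0.002]
    - [-0.017, 0, 0.047]
    - [-0.017, 0, 0.047]
    - [-0.017, 0, 0.047]
    - [-0.013, 0, 0.035]
    - [-0.01, 0, 0.028]
    - [-0.004, 0, 0.012]
    - [0, 0, 0]
  delta_rot:
    - [0, 0, 0]
    - [0, 0, 0]
    - [0, 0, 0]
    - [0, 0, 0]
    - [0, 0, 0]
    - [0, 0, 0]
    - [0, 0, 0]
    - [0, 0, 0]

```text
time: 24.8
ee_pos: [0.4312, 0.0255, 0.1296]
eef_rot: [0.024, 0.985, 0.005, -0.171]
ft_force: [-0.5, -0.4, -2.0]
width: 0.0299
grip_force: 44.9
```

>>> play_rows:
  claw: [1, 1]
  delta_pos:
    - [0, 0, 0]
    - [0, 0, 0]
  delta_rot:
    - [0, 0, 0]
    - [0, 0, 0]

```text
time: 25.0
ee_pos: [0.4315, 0.0255, 0.1301]
eef_rot: [0.024, 0.985, 0.005, -0.171]
ft_force: [0.5, -0.0, -2.5]
width: 0.03
grip_force: 44.9
```

>>> play_rows:
  claw: [1, 1, 1, 1, 1, 1]
  delta_pos:
    - [-0.001, 0, 0.008]
    - [-0.002, 0, 0.007]
    - [-0.002, 0, 0.007]
    - [-0.002, 0, 0.007]
    - [-0.002, 0, 0.005]
    - [0, 0, 0]
  delta_rot:
    - [0, 0, 0]
    - [0, 0, 0]
    - [0, 0, 0]
    - [0, 0, 0]
    - [0, 0, 0]
    - [0, 0, 0]

```text
time: 25.6
ee_pos: [0.4315, 0.0255, 0.1256]
eef_rot: [0.024, 0.985, 0.005, -0.171]
ft_force: [-2.5, -2.9, 28.2]
width: 0.0295
grip_force: 44.9
```

>>> play_rows:
  claw: [1, 1, 1, 1]
  delta_pos:
    - [-0.002, 0, 0.005]
    - [-0.002, 0, 0.005]
    - [0, 0, 0]
    - [0, 0, 0]
  delta_rot:
    - [0, 0, 0]
    - [0, 0, 0]
    - [0, 0, 0]
    - [0, 0, 0]

```text
time: 26.0
ee_pos: [0.432, 0.0253, 0.1254]
eef_rot: [0.024, 0.985, 0.004, -0.17]
ft_force: [-4.8, -5.0, 49.0]
width: 0.0294
grip_force: 45.0
```

>>> play_rows:
  claw: [1, 1, 1, 1]
  delta_pos:
    - [0.004, 0, -0.01]
    - [0.003, 0, -0.008]
    - [0, 0, 0]
    - [0, 0, 0]
  delta_rot:
    - [0, 0, 0]
    - [0, 0, 0]
    - [0, 0, 0]
    - [0, 0, 0]

```text
time: 26.4
ee_pos: [0.4313, 0.0253, 0.1256]
eef_rot: [0.024, 0.985, 0.005, -0.171]
ft_force: [-0.1, -1.8, 11.8]
width: 0.0297
grip_force: 45.0
```

>>> play_rows:
  claw: [0.5, 0.2, 0.2, 0.2, 0.2, 0.2]
  delta_pos:
    - [0, 0, 0]
    - [0, 0, 0]
    - [0, 0, 0]
    - [0, 0, 0]
    - [0, 0, 0]
    - [0, 0, 0]
  delta_rot:
    - [0, 0, 0]
    - [0, 0, 0]
    - [0, 0, 0]
    - [0, 0, 0]
    - [0, 0, 0]
    - [0, 0, 0]

```text
time: 27.0
ee_pos: [0.4306, 0.0255, 0.1244]
eef_rot: [0.024, 0.985, 0.005, -0.171]
ft_force: [0.5, 1.0, 0.2]
width: 0.0664
grip_force: 0.0
```

>>> play_rows:
  claw: [0.2, 0.2, 0.2, 0.2, 0.2, 0.2]
  delta_pos:
    - [0, 0, -0.05]
    - [0, 0, -0.1]
    - [0, 0, -0.15]
    - [0, 0, -0.15]
    - [0, 0, -0.1]
    - [0, 0, 0]
  delta_rot:
    - [0, 0, 0]
    - [0, 0, 0]
    - [0, 0, 0]
    - [0, 0, 0]
    - [0, 0, 0]
    - [0, 0, 0]

```text
time: 27.6
ee_pos: [0.4695, 0.0239, 0.2307]
eef_rot: [0.024, 0.985, 0.005, -0.169]
ft_force: [-0.1, 0.2, -0.1]
width: 0.0694
grip_force: 0.0
```

Run:
```python
from bot import *
s=r.read_state(); print(s["ee_pos"],np.round(s["joint_positions"],2),s["width"],s["ft_force"])
sc=r.camera("scene"); np.savez("s8.npz",**sc); px=sc["pixels"]
for k in blobs(px,(4,130,40),(17,255,220),(205,110,260,200),20): print("amber",cv2.boundingRect(k),cv2.contourArea(k))
h=cv2.cvtColor(px,cv2.COLOR_RGB2HSV); g=cv2.cvtColor(px,cv2.COLOR_RGB2GRAY)
for y in range(130,196,4):
    row=h[y,205:265]; m=((row[:,0]>3)&(row[:,0]<18)&(row[:,1]>110))|((row[:,2]>150)&(row[:,1]<80)); m=np.flatnonzero(m)+205; print(y,m.min() if len(m) else 0,m.max() if len(m) else 0,end=" | ")
print()
for f in (.028,.036): print(f,[np.round(proj(sc,[.447,.0246,f+d]),1).tolist() for d in (.06,.098,.11,.15)])
G=CAP["red"]+.005*u; g=tcp(G,QG); z=QG.as_matrix()[:,2]; pre=g-.09*z; print("pre",pre,"g",g)
path(([.45,.08,.27],down(np.pi-.09,.1),6),([.43,.27,.27],down(np.pi+YAW,-.2),6),(pre,QG,4),(g,QG,6))
```

```text
[0.4695 0.0239 0.2307] [ 0.63  0.42 -0.96  1.47  0.21  1.75  1.18] 0.06939864526826489 [-0.0571  0.1619 -0.1037]
amber (228, 144, 32, 33) 216.0
130 0 0 | 134 0 0 | 138 0 0 | 142 247 252 | 146 238 255 | 150 240 258 | 154 243 260 | 158 243 263 | 162 245 264 | 166 228 264 | 170 228 254 | 174 228 244 | 178 229 244 | 182 229 244 | 186 233 243 | 190 0 0 | 194 249 252 | 
0.028 [[236.0, 178.0], [235.6, 168.2], [235.5, 165.0], [235.1, 154.0]]
0.036 [[235.9, 175.9], [235.5, 166.1], [235.4, 162.8], [235.0, 151.7]]
pre [0.4516 0.3636 0.1769] g [0.4821 0.3592 0.0924]
pos [[0.0281, 0.0461, -0.026], [0.0273, 0.0459, -0.0271], [0.0265, 0.0458, -0.0281], [0.0257, 0.0456, -0.0291], [0.0248, 0.0455, -0.0301], [0.0239, 0.0454, -0.031]]
rot [[-0.0004, -0.0128, 0.0022], [-0.0004, -0.0128, 0.0022], [-0.0004, -0.0128, 0.0022], [-0.0004, -0.0128, 0.0022], [-0.0004, -0.0128, 0.0022], [-0.0004, -0.0128, 0.0022]]
pos [[0.0307, 0.1562, 0.0031], [0.0321, 0.1559, 0.0014], [0.0335, 0.1556, -0.0003], [0.0348, 0.1553, -0.002], [0.036, 0.155, -0.0039], [0.0371, 0.1547, -0.0058]]
rot [[0.0001, -0.0159, 0.0028], [0.0001, -0.0159, 0.0028], [0.0001, -0.0159, 0.0028], [0.0001, -0.0159, 0.0028], [0.0001, -0.0159, 0.0028], [0.0001, -0.0159, 0.0028]]
pos [[0.0131, 0.1196, 0.116], [0.0175, 0.1196, 0.1155], [0.0218, 0.1196, 0.1147], [0.0261, 0.1196, 0.1138]]
rot [[0.0, -0.0119, -0.0], [-0.0, -0.0119, -0.0], [0.0, -0.0119, 0.0], [-0.0, -0.0119, -0.0]]
pos [[-0.0, 0.0, 0.075], [-0.0, 0.0, 0.075], [0.0, -0.0, 0.075], [-0.0, 0.0, 0.075], [-0.0, 0.0, 0.075], [-0.0, 0.0, 0.075]]
rot [[0.0, 0.0, 0.0], [0.0, 0.0, 0.0], [0.0, 0.0, 0.0], [0.0, 0.0, 0.0], [0.0, 0.0, 0.0], [0.0, 0.0, 0.0]]
```

>>> play_rows:
  claw: [0.2, 0.2, 0.2, 0.2, 0.2, 0.2]
  delta_pos:
    - [0.028, 0.046, -0.026]
    - [0.027, 0.046, -0.027]
    - [0.027, 0.046, -0.028]
    - [0.026, 0.046, -0.029]
    - [0.025, 0.046, -0.03]
    - [0.024, 0.045, -0.031]
  delta_rot:
    - [0, -0.013, 0.002]
    - [0, -0.013, 0.002]
    - [0, -0.013, 0.002]
    - [0, -0.013, 0.002]
    - [0, -0.013, 0.002]
    - [0, -0.013, 0.002]

```text
time: 28.25
ee_pos: [0.4482, 0.0802, 0.2682]
eef_rot: [0.043, 0.998, -0.001, -0.049]
ft_force: [0.2, 0.4, 0.5]
width: 0.0697
grip_force: 0.0
```

>>> play_rows:
  claw: [0.2, 0.2, 0.2, 0.2, 0.2, 0.2]
  delta_pos:
    - [0.031, 0.156, 0.003]
    - [0.032, 0.156, 0.001]
    - [0.034, 0.156, 0]
    - [0.035, 0.155, -0.002]
    - [0.036, 0.155, -0.004]
    - [0.037, 0.155, -0.006]
  delta_rot:
    - [0, -0.016, 0.003]
    - [0, -0.016, 0.003]
    - [0, -0.016, 0.003]
    - [0, -0.016, 0.003]
    - [0, -0.016, 0.003]
    - [0, -0.016, 0.003]

```text
time: 28.85
ee_pos: [0.4274, 0.2707, 0.2671]
eef_rot: [0.07, 0.992, -0.01, 0.102]
ft_force: [0.1, -0.4, -0.5]
width: 0.0694
grip_force: 0.0
```

>>> play_rows:
  claw: [0.2, 0.2, 0.2, 0.2, 0.2, 0.2]
  delta_pos:
    - [0.013, 0.12, 0.116]
    - [0.018, 0.12, 0.116]
    - [0.022, 0.12, 0.115]
    - [0.026, 0.12, 0.114]
    - [0, 0, 0]
    - [0, 0, 0]
  delta_rot:
    - [0, -0.012, 0]
    - [0, -0.012, 0]
    - [0, -0.012, 0]
    - [0, -0.012, 0]
    - [0, 0, 0]
    - [0, 0, 0]

```text
time: 29.45
ee_pos: [0.4478, 0.3614, 0.1757]
eef_rot: [0.068, 0.983, -0.014, 0.172]
ft_force: [-0.2, -0.4, -0.6]
width: 0.0694
grip_force: 0.0
```

Run:
```python
from bot import *
s=r.read_state(); print(s["ee_pos"],np.round(s["joint_positions"],2),s["width"],s["ft_force"])
G=CAP["red"]+.005*u; g=tcp(G,QG); print(g); path((g,QG,8))
w=r.camera("wrist"); px=w["pixels"]
k=blobs(px,(0,150,80),(5,255,255),(180,130,330,260),50)[0]; M=cv2.moments(k); q=(M["m10"]/M["m00"],M["m01"]/M["m00"]); print(q,cv2.boundingRect(k))
o,d=wray(w,s,q); C=CAP["red"]; print("miss of ray to cap",np.cross(C-o,d), "closest", o+d*((C-o)@d)-C)
```

```text
[0.4478 0.3614 0.1757] [ 0.18  0.3  -1.29  1.8   0.66  1.22  0.12] 0.06943826491319158 [-0.2125 -0.3925 -0.575 ]
[0.4821 0.3592 0.0924]
pos [[-0.0024, 0.0018, 0.0562], [-0.0024, 0.0018, 0.0562], [-0.0024, 0.0018, 0.0562], [-0.0024, 0.0018, 0.0562], [-0.0023, 0.0018, 0.0562], [-0.0023, 0.0017, 0.0562], [-0.0023, 0.0017, 0.0562], [-0.0023, 0.0017, 0.0562]]
rot [[-0.0001, -0.0001, 0.0002], [-0.0001, -0.0001, 0.0002], [-0.0001, -0.0001, 0.0002], [-0.0001, -0.0001, 0.0002], [-0.0001, -0.0001, 0.0002], [-0.0001, -0.0001, 0.0002], [-0.0001, -0.0001, 0.0002], [-0.0001, -0.0001, 0.0002]]
(254.3842083842084, 202.6060236060236) (236, 185, 37, 36)
miss of ray to cap [-0.0008  0.0012 -0.0008] closest [-0.001  -0.0012 -0.0007]
```

>>> play_rows:
  claw: [0.2, 0.2, 0.2, 0.2, 0.2, 0.2, 0.2, 0.2]
  delta_pos:
    - [-0.005, 0.003, 0.08]
    - [-0.004, 0.003, 0.08]
    - [-0.004, 0.003, 0.08]
    - [-0.003, 0.002, 0.07]
    - [-0.003, 0.002, 0.06]
    - [0, 0, 0.05]
    - [0, 0, 0.03]
    - [0, 0, 0]
  delta_rot:
    - [0, 0, 0]
    - [0, 0, 0]
    - [0, 0, 0]
    - [0, 0, 0]
    - [0, 0, 0]
    - [0, 0, 0]
    - [0, 0, 0]
    - [0, 0, 0]

```text
time: 30.3
ee_pos: [0.4838, 0.3578, 0.093]
eef_rot: [0.069, 0.982, -0.014, 0.173]
ft_force: [-0.3, -0.2, 0.9]
width: 0.0696
grip_force: 0.0
```

>>> play_rows:
  claw: [1, 1, 1, 1, 1, 1, 1, 1]
  delta_pos:
    - [0, 0, 0]
    - [0, 0, 0]
    - [0, 0, 0]
    - [0, 0, 0]
    - [0, 0, 0]
    - [0, 0, 0]
    - [0, 0, 0]
    - [0, 0, 0]
  delta_rot:
    - [0, 0, 0]
    - [0, 0, 0]
    - [0, 0, 0]
    - [0, 0, 0]
    - [0, 0, 0]
    - [0, 0, 0]
    - [0, 0, 0]
    - [0, 0, 0]
  squeeze: 45

```text
time: 31.1
ee_pos: [0.4839, 0.3582, 0.0936]
eef_rot: [0.069, 0.982, -0.014, 0.174]
ft_force: [-1.0, 0.2, 0.4]
width: 0.0296
grip_force: 44.8
```

Run:
```python
from bot import *
s=r.read_state(); print(s["ee_pos"],np.round(s["joint_positions"],2),s["width"],s["grip_force"],s["ft_force"])
p,q=cur(); print((QG.inv()*q).as_rotvec()); path((p+.09*u,q,8))
```

```text
[0.4839 0.3582 0.0936] [ 0.07  0.44 -1.16  1.84  0.83  1.12  0.02] 0.029592692741247765 44.82244016875484 [-0.984   0.2382  0.365 ]
[ 0.0031  0.0001 -0.0016]
pos [[0.0192, -0.0001, -0.0529], [0.0192, -0.0001, -0.0529], [0.0192, -0.0001, -0.0529], [0.0192, -0.0001, -0.0529], [0.0192, -0.0001, -0.0529], [0.0192, -0.0001, -0.0529], [0.0192, -0.0001, -0.0529], [0.0192, -0.0001, -0.0529]]
rot [[0.0, 0.0, 0.0], [0.0, 0.0, 0.0], [0.0, 0.0, 0.0], [0.0, 0.0, 0.0], [0.0, 0.0, 0.0], [0.0, 0.0, 0.0], [0.0, 0.0, 0.0], [0.0, 0.0, 0.0]]
```

>>> play_rows:
  claw: [1, 1, 1, 1]
  delta_pos:
    - [0.018, 0, -0.05]
    - [0.018, 0, -0.05]
    - [0.018, 0, -0.05]
    - [0.018, 0, -0.05]
  delta_rot:
    - [0, 0, 0]
    - [0, 0, 0]
    - [0, 0, 0]
    - [0, 0, 0]

```text
time: 31.5
ee_pos: [0.4559, 0.3626, 0.1271]
eef_rot: [0.069, 0.982, -0.014, 0.174]
ft_force: [-0.1, 0.2, -1.3]
width: 0.0299
grip_force: 44.8
```

>>> play_rows:
  claw: [1, 1, 1, 1, 1, 1]
  delta_pos:
    - [0.018, 0, -0.05]
    - [0.018, 0, -0.05]
    - [0.018, 0, -0.05]
    - [0.018, 0, -0.05]
    - [0.018, 0, -0.05]
    - [0, 0, 0]
  delta_rot:
    - [0, 0, 0]
    - [0, 0, 0]
    - [0, 0, 0]
    - [0, 0, 0]
    - [0, 0, 0]
    - [0, 0, 0]

```text
time: 32.1
ee_pos: [0.4225, 0.368, 0.1684]
eef_rot: [0.069, 0.982, -0.013, 0.174]
ft_force: [0.1, 0.0, -0.1]
width: 0.0299
grip_force: 44.8
```

Run:
```python
from bot import *
s=r.read_state(); print(s["ee_pos"],np.round(s["joint_positions"],2),s["width"],s["grip_force"],s["ft_force"])
p,q=cur(); print("along",(p-np.array([.4839,.3582,.0936]))@u)
p1=p+np.array([0,0,.03]); 
path((p1,q,2),(tcp(np.array([.44,.25,.31]),QU),QU,8),(up(2,.13)+[0,0,.06],QU,6),(up(2,.10),QU,4)); print(up(2,.1))
```

```text
[0.4225 0.368  0.1684] [ 0.16  0.27 -1.31  1.83  0.65  1.2   0.08] 0.029896063246168253 44.82456381304928 [ 0.135   0.0227 -0.0854]
along 0.09720461805430193
pos [[-0.0258, -0.0002, -0.0704], [-0.0258, -0.0002, -0.0704]]
rot [[0.0, 0.0, 0.0], [0.0, 0.0, 0.0]]
pos [[-0.0242, -0.0726, -0.0348], [-0.0202, -0.0729, -0.0367], [-0.0161, -0.0731, -0.0383], [-0.0118, -0.0732, -0.0396], [-0.0074, -0.0733, -0.0404], [-0.0029, -0.0734, -0.0409], [0.0016, -0.0734, -0.041], [0.006, -0.0733, -0.0407]]
rot [[-0.0001, 0.0278, -0.0039], [-0.0001, 0.0278, -0.0039], [-0.0001, 0.0278, -0.0039], [-0.0001, 0.0278, -0.0039], [-0.0001, 0.0278, -0.0039], [-0.0001, 0.0278, -0.0039], [-0.0001, 0.0278, -0.0039], [-0.0001, 0.0278, -0.0039]]
pos [[-0.1001, -0.1874, -0.0496], [-0.1001, -0.1874, -0.0496], [-0.1001, -0.1874, -0.0496], [-0.1001, -0.1874, -0.0496], [-0.1001, -0.1874, -0.0496], [-0.1001, -0.1874, -0.0496]]
rot [[0.0, 0.0, 0.0], [0.0, 0.0, 0.0], [0.0, 0.0, 0.0], [0.0, 0.0, 0.0], [0.0, 0.0, 0.0], [0.0, 0.0, 0.0]]
pos [[-0.0384, -0.0, 0.1058], [-0.0384, -0.0, 0.1058], [-0.0384, -0.0, 0.1058], [-0.0384, -0.0, 0.1058]]
rot [[0.0, 0.0, 0.0], [0.0, 0.0, 0.0], [0.0, 0.0, 0.0], [0.0, 0.0, 0.0]]
[0.5464 0.0201 0.1892]
```

>>> play_rows:
  claw: [1, 1, 1, 1, 1, 1]
  delta_pos:
    - [-0.026, 0, -0.07]
    - [-0.026, 0, -0.07]
    - [-0.024, -0.073, -0.035]
    - [-0.02, -0.073, -0.037]
    - [-0.016, -0.073, -0.038]
    - [-0.012, -0.073, -0.04]
  delta_rot:
    - [0, 0, 0]
    - [0, 0, 0]
    - [0, 0.028, -0.004]
    - [0, 0.028, -0.004]
    - [0, 0.028, -0.004]
    - [0, 0.028, -0.004]

```text
time: 32.7
ee_pos: [0.4246, 0.3078, 0.232]
eef_rot: [0.046, 0.999, -0.005, -0.002]
ft_force: [0.9, 0.7, -1.7]
width: 0.0295
grip_force: 44.8
```

>>> play_rows:
  claw: [1, 1, 1, 1, 1]
  delta_pos:
    - [-0.007, -0.073, -0.04]
    - [-0.003, -0.073, -0.041]
    - [0.002, -0.073, -0.041]
    - [0.006, -0.073, -0.041]
    - [0, 0, 0]
  delta_rot:
    - [0, 0.028, -0.004]
    - [0, 0.028, -0.004]
    - [0, 0.028, -0.004]
    - [0, 0.027, -0.004]
    - [0, 0, 0]

```text
time: 33.2
ee_pos: [0.4277, 0.2474, 0.2631]
eef_rot: [0.025, 0.984, 0.004, -0.177]
ft_force: [0.5, -0.6, -1.5]
width: 0.0295
grip_force: 44.8
```

>>> play_rows:
  claw: [1, 1, 1, 1, 1, 1, 1, 1]
  delta_pos:
    - [-0.1, -0.187, -0.05]
    - [-0.1, -0.187, -0.05]
    - [-0.1, -0.187, -0.05]
    - [-0.1, -0.187, -0.05]
    - [-0.1, -0.187, -0.05]
    - [-0.1, -0.187, -0.05]
    - [0, 0, 0]
    - [0, 0, 0]
  delta_rot:
    - [0, 0, 0]
    - [0, 0, 0]
    - [0, 0, 0]
    - [0, 0, 0]
    - [0, 0, 0]
    - [0, 0, 0]
    - [0, 0, 0]
    - [0, 0, 0]

```text
time: 34.0
ee_pos: [0.5485, 0.0197, 0.2793]
eef_rot: [0.022, 0.984, 0.003, -0.174]
ft_force: [-0.8, 0.6, -1.8]
width: 0.0298
grip_force: 44.8
```

Run:
```python
from bot import *
s=r.read_state(); print(s["ee_pos"],np.round(s["joint_positions"],2),s["width"],s["grip_force"],s["ft_force"])
p,q=cur(); print((QU.inv()*q).as_rotvec()/np.pi, up(2,.1)); path((up(2,.10),QU,6))
```

```text
[0.5485 0.0197 0.2793] [ 0.58  0.7  -1.19  1.14  0.47  1.99  1.04] 0.029827294802231993 44.82431114173778 [-0.8403  0.559  -1.8386]
[0.0006 0.0007 0.0003] [0.5464 0.0201 0.1892]
pos [[-0.0241, 0.0004, 0.0711], [-0.0241, 0.0004, 0.0711], [-0.024, 0.0004, 0.0711], [-0.024, 0.0003, 0.0711], [-0.024, 0.0003, 0.0711], [-0.024, 0.0003, 0.0711]]
rot [[-0.0001, -0.0001, -0.0], [-0.0001, -0.0001, -0.0], [-0.0001, -0.0001, -0.0], [-0.0001, -0.0001, -0.0], [-0.0001, -0.0001, -0.0], [-0.0001, -0.0001, -0.0]]
```

>>> play_rows:
  claw: [1, 1, 1, 1, 1, 1, 1, 1]
  delta_pos:
    - [-0.024, 0, 0.071]
    - [-0.024, 0, 0.071]
    - [-0.024, 0.001, 0.071]
    - [-0.024, 0.001, 0.071]
    - [-0.024, 0, 0.071]
    - [-0.024, 0, 0.071]
    - [0, 0, 0]
    - [0, 0, 0]
  delta_rot:
    - [0, 0, 0]
    - [0, 0, 0]
    - [0, 0, 0]
    - [0, 0, 0]
    - [0, 0, 0]
    - [0, 0, 0]
    - [0, 0, 0]
    - [0, 0, 0]

```text
time: 34.8
ee_pos: [0.5455, 0.0206, 0.1888]
eef_rot: [0.021, 0.984, 0.002, -0.175]
ft_force: [0.2, 0.1, -1.0]
width: 0.0298
grip_force: 44.8
```

Run:
```python
from bot import *
s=r.read_state(); print(s["ee_pos"],np.round(s["joint_positions"],2),s["ft_force"])
p,q=cur(); print((QU.inv()*q).as_rotvec(), up(2,.1),"z contact ~.126")
sc=r.camera("scene"); px=sc["pixels"]; h=cv2.cvtColor(px,cv2.COLOR_RGB2HSV); G=p-OFF*q.as_matrix()[:,2]
for d in (0,.03,.07,.098):
    a=[proj(sc,[G[0]+.632*o,G[1]+.775*o,G[2]-.135+d]) for o in (-.022,0,.022)]; y=int(round(a[1][1])); row=h[y,230:300]; m=np.flatnonzero((row[:,2]>140)&(row[:,1]<60))+230
    print(d,np.round(a,1).tolist(),m.min() if len(m) else 0,m.max() if len(m) else 0)
path((up(2,.054),QU,8))
```

```text
[0.5455 0.0206 0.1888] [ 0.61  0.74 -1.18  1.29  0.5   1.83  1.03] [ 0.1856  0.0589 -1.0417]
[ 0.0035  0.004  -0.0007] [0.5464 0.0201 0.1892] z contact ~.126
0 [[252.3, 199.4], [260.6, 199.5], [268.9, 199.6]] 246 268
0.03 [[252.4, 191.7], [260.8, 191.8], [269.3, 191.8]] 268 268
0.07 [[252.4, 180.8], [261.1, 180.9], [269.8, 181.0]] 230 269
0.098 [[252.5, 172.8], [261.3, 172.9], [270.2, 173.0]] 253 270
pos [[-0.0103, -0.0003, 0.0269], [-0.0103, -0.0003, 0.0269], [-0.0103, -0.0003, 0.0269], [-0.0103, -0.0003, 0.0269], [-0.0102, -0.0003, 0.0269], [-0.0102, -0.0004, 0.0269], [-0.0102, -0.0004, 0.0269], [-0.0102, -0.0004, 0.0269]]
rot [[-0.0001, -0.0001, 0.0], [-0.0001, -0.0001, 0.0], [-0.0001, -0.0001, 0.0], [-0.0001, -0.0001, 0.0], [-0.0001, -0.0001, 0.0], [-0.0001, -0.0001, 0.0], [-0.0001, -0.0001, 0.0], [-0.0001, -0.0001, 0.0]]
```

>>> play_rows:
  claw: [1, 1, 1, 1, 1, 1, 1, 1]
  delta_pos:
    - [-0.014, 0, 0.03]
    - [-0.014, 0, 0.035]
    - [-0.014, 0, 0.035]
    - [-0.013, 0, 0.035]
    - [-0.01, 0, 0.03]
    - [-0.01, 0, 0.028]
    - [-0.007, 0, 0.02]
    - [0, 0, 0]
  delta_rot:
    - [0, 0, 0]
    - [0, 0, 0]
    - [0, 0, 0]
    - [0, 0, 0]
    - [0, 0, 0]
    - [0, 0, 0]
    - [0, 0, 0]
    - [0, 0, 0]

```text
time: 35.65
ee_pos: [0.546, 0.0203, 0.1426]
eef_rot: [0.022, 0.984, 0.002, -0.175]
ft_force: [-0.5, 0.1, -1.5]
width: 0.0298
grip_force: 44.8
```

>>> play_rows:
  claw: [1, 1]
  delta_pos:
    - [0, 0, 0]
    - [0, 0, 0]
  delta_rot:
    - [0, 0, 0]
    - [0, 0, 0]

```text
time: 35.85
ee_pos: [0.5464, 0.0205, 0.1435]
eef_rot: [0.022, 0.984, 0.002, -0.175]
ft_force: [-0.0, -0.5, -1.9]
width: 0.0293
grip_force: 44.8
```

>>> play_rows:
  claw: [1, 1, 1, 1, 1, 1, 1, 1]
  delta_pos:
    - [-0.006, 0, 0.016]
    - [-0.005, 0, 0.014]
    - [-0.005, 0, 0.012]
    - [-0.003, 0, 0.01]
    - [-0.003, 0, 0.008]
    - [-0.002, 0, 0.006]
    - [0, 0, 0]
    - [0, 0, 0]
  delta_rot:
    - [0, 0, 0]
    - [0, 0, 0]
    - [0, 0, 0]
    - [0, 0, 0]
    - [0, 0, 0]
    - [0, 0, 0]
    - [0, 0, 0]
    - [0, 0, 0]

```text
time: 36.65
ee_pos: [0.5463, 0.0204, 0.1292]
eef_rot: [0.021, 0.984, 0.002, -0.175]
ft_force: [-0.5, 0.3, -1.8]
width: 0.0298
grip_force: 44.8
```

>>> play_rows:
  claw: [1, 1, 1, 1]
  delta_pos:
    - [-0.002, 0, 0.005]
    - [-0.002, 0, 0.005]
    - [0, 0, 0]
    - [0, 0, 0]
  delta_rot:
    - [0, 0, 0]
    - [0, 0, 0]
    - [0, 0, 0]
    - [0, 0, 0]

```text
time: 37.05
ee_pos: [0.5463, 0.0203, 0.127]
eef_rot: [0.022, 0.984, 0.002, -0.175]
ft_force: [-0.3, 0.2, -0.5]
width: 0.0296
grip_force: 44.8
```

>>> play_rows:
  claw: [1, 1, 1]
  delta_pos:
    - [-0.002, 0, 0.005]
    - [0, 0, 0]
    - [0, 0, 0]
  delta_rot:
    - [0, 0, 0]
    - [0, 0, 0]
    - [0, 0, 0]

```text
time: 37.35
ee_pos: [0.5465, 0.0204, 0.1269]
eef_rot: [0.022, 0.984, 0.002, -0.175]
ft_force: [-0.4, -0.3, 7.7]
width: 0.0296
grip_force: 44.8
```

>>> play_rows:
  claw: [1, 1, 1, 0.5, 0.2, 0.2, 0.2, 0.2]
  delta_pos:
    - [0, 0, 0]
    - [0, 0, 0]
    - [0, 0, 0]
    - [0, 0, 0]
    - [0, 0, 0]
    - [0, 0, 0]
    - [0, 0, 0]
    - [0, 0, 0]
  delta_rot:
    - [0, 0, 0]
    - [0, 0, 0]
    - [0, 0, 0]
    - [0, 0, 0]
    - [0, 0, 0]
    - [0, 0, 0]
    - [0, 0, 0]
    - [0, 0, 0]

```text
time: 38.15
ee_pos: [0.5463, 0.0204, 0.1258]
eef_rot: [0.021, 0.984, 0.002, -0.175]
ft_force: [-0.3, 0.4, 0.5]
width: 0.0619
grip_force: 0.0
```

>>> play_rows:
  claw: [0.2, 0.2, 0.2, 0.2, 0.2, 0.2, 0.2, 0.2]
  delta_pos:
    - [0, 0, -0.05]
    - [0, 0, -0.1]
    - [0, 0, -0.12]
    - [0, 0, -0.12]
    - [0, 0, -0.1]
    - [0, 0, -0.05]
    - [0, 0, 0]
    - [0, 0, 0]
  delta_rot:
    - [0, 0, 0]
    - [0, 0, 0]
    - [0, 0, 0]
    - [0, 0, 0]
    - [0, 0, 0]
    - [0, 0, 0]
    - [0, 0, 0]
    - [0, 0, 0]

```text
time: 38.95
ee_pos: [0.5833, 0.0192, 0.2268]
eef_rot: [0.021, 0.984, 0.002, -0.175]
ft_force: [0.6, -0.4, -0.6]
width: 0.0698
grip_force: 0.0
```

Run:
```python
from bot import *
s=r.read_state(); print(s["time"],s["ee_pos"],np.round(s["joint_positions"],2),s["width"],s["grip_force"],s["ft_force"])
sc=r.camera("scene"); px=sc["pixels"]
for n,lo,hi,roi,i in (("red",(0,150,80),(5,255,255),(235,130,300,200),2),):
    for k in blobs(px,lo,hi,roi,20): M=cv2.moments(k); print(n,M["m10"]/M["m00"],M["m01"]/M["m00"],cv2.boundingRect(k))
for i in (0,2): print(i,[np.round(proj(sc,[*(c+ex*.058*(i-1)),f]),1).tolist() for f in (.03+.06,.03+.13)])
k=blobs(px,(4,130,40),(17,255,220),(205,140,250,200),20)
for q in k: print("amber",cv2.boundingRect(q))
k=blobs(px,(8,150,120),(20,255,255),(110,220,215,320),30)
for q in k: print("meter",cv2.boundingRect(q), proj(sc,[.522,-.275,.039]))
```

```text
38.95 [0.5833 0.0192 0.2268] [ 0.52  0.78 -1.14  1.11  0.53  1.94  1.06] 0.06977183093971269 0.0 [ 0.5858 -0.437  -0.5864]
red 261.2224919093851 180.6254045307443 (254, 171, 16, 21)
0 [[236.0, 177.5], [235.3, 159.0]]
2 [[260.5, 202.2], [261.0, 183.8]]
amber (228, 157, 22, 20)
meter (132, 238, 59, 56) [158.5953 260.9213]
```

```bash
python3 -c "
from bench import r
print(r.close_job())"
```

```text
the job is handed in; nothing more can be done
None
```

I handed the job in at about 39 s, verdict unseen: the meter is face up on the mat and the amber and red bottles stand released in cells 0 and 2, though the amber reached about 49 N as it touched down (limit 60 N) and I viewed 11 pictures, one over the limit.

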